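# Load the copy carver's bed with hung carving blanks

## Task

Get the copy carver ready: swing its keeper bar right back, put every offcut lying on its bed into the cardboard scrap box, and load every carving blank from the sloped rack into a bay of its own. Take each blank off the rack by first tilting its lower end up until its board is about level and only then lifting its lip off the ledge; lay it flat and fully home in the bay with its lip end away from the keeper's hinge, so that the lip presses down the red switch lever. When all are in, swing the keeper bar shut over them until it clicks home, and leave the glue, pot and bust alone.

Things in the scene. Friction and masses are not known exactly. Their poses are not given: they have to be found in the camera images.
- rack: Fixed plywood rack, 150 x 276 mm, sloping 30 deg up towards its +x. Origin: centre of its underside on the bench; y along the ledge. The ledge, a dark bar along y, has its top's upper edge at x 39, z 97 mm; a lower bar (x -30, z 57 mm) carries the boards' lower (-x) halves. Boards hang side by side about 90 mm apart, each with its origin near x 0, z 75 mm.
- bed: Fixed work bed of the copy carver, blue base 200 x 340 mm with three grey-walled bays side by side along y (85 mm apart). Origin: centre of its underside; x points away from the robot, z up. Bay walls and end stops stand 8 mm above the bay floor, their tops at z 48 mm; a steel keeper bar is hinged at the robot side (-x), black limit switches with red levers at the far side (+x).
- bay_0 (a point): Centre of the floor of the -y bay (z 40 mm on the bench), axes as the bed's. A board seated fully home has its origin here and its axes along these, lip end at +x. The bay is 74 mm wide (y) and 120 mm long (x); the floor ends at x +39 mm, and behind that a groove down to z 10 mm takes the board's lip.
- bay_1 (a point): Centre of the floor of the middle bay (z 40 mm on the bench), axes as the bed's. A board seated fully home has its origin here and its axes along these, lip end at +x. The bay is 74 mm wide (y) and 120 mm long (x); the floor ends at x +39 mm, and behind that a groove down to z 10 mm takes the board's lip.
- bay_2 (a point): Centre of the floor of the +y bay (z 40 mm on the bench), axes as the bed's. A board seated fully home has its origin here and its axes along these, lip end at +x. The bay is 74 mm wide (y) and 120 mm long (x); the floor ends at x +39 mm, and behind that a groove down to z 10 mm takes the board's lip.
- board_a: Blank (may be absent): plywood board 110 (x) x 66 (y) x 12 mm, about 160 g. Origin: centre of the plywood's underside, z out of its top. Under its +x end a full-width lip (x 45 to 55) reaches down to z -10 mm; on the rack it hooks behind the ledge, +x up the slope. On top a rough wooden head, block 34 (x) x 30 (y) mm centred at x +5, z 12 to 56 mm, cap to 63: grip it along y.
- lip_a (a point): Middle of the lip's lower edge on board_a, at (50, 0, -10) mm in the board's frame.
- board_b: Blank (may be absent): plywood board 110 (x) x 66 (y) x 12 mm, about 160 g. Origin: centre of the plywood's underside, z out of its top. Under its +x end a full-width lip (x 45 to 55) reaches down to z -10 mm; on the rack it hooks behind the ledge, +x up the slope. On top a rough wooden head, block 34 (x) x 30 (y) mm centred at x +5, z 12 to 56 mm, cap to 63: grip it along y.
- lip_b (a point): Middle of the lip's lower edge on board_b, at (50, 0, -10) mm in the board's frame.
- board_c: Blank (may be absent): plywood board 110 (x) x 66 (y) x 12 mm, about 160 g. Origin: centre of the plywood's underside, z out of its top. Under its +x end a full-width lip (x 45 to 55) reaches down to z -10 mm; on the rack it hooks behind the ledge, +x up the slope. On top a rough wooden head, block 34 (x) x 30 (y) mm centred at x +5, z 12 to 56 mm, cap to 63: grip it along y.
- lip_c (a point): Middle of the lip's lower edge on board_c, at (50, 0, -10) mm in the board's frame.
- offcut_0: Wood offcut (may be absent), block 42 (x) x 26 (y) x 28 (z) mm, 30 g, left lying in a bay of the bed. Origin: centre of its underside.
- offcut_1: Wood offcut (may be absent), block 42 (x) x 26 (y) x 28 (z) mm, 30 g, left lying in a bay of the bed. Origin: centre of its underside.
- offcut_2: Wood offcut (may be absent), block 42 (x) x 26 (y) x 28 (z) mm, 30 g, left lying in a bay of the bed. Origin: centre of its underside.
- lever_0 (a joint): Red spring lever of the limit switch of bay_0, in rad: 0 = up and free, grows as it is pressed down; about 0.5 with a board seated (a board's lip presses it from above; under 0.5 N). The switch has closed beyond 0.35.
- lever_1 (a joint): Red spring lever of the limit switch of bay_1, in rad: 0 = up and free, grows as it is pressed down; about 0.5 with a board seated (a board's lip presses it from above; under 0.5 N). The switch has closed beyond 0.35.
- lever_2 (a joint): Red spring lever of the limit switch of bay_2, in rad: 0 = up and free, grows as it is pressed down; about 0.5 with a board seated (a board's lip presses it from above; under 0.5 N). The switch has closed beyond 0.35.
- keeper (a joint): Steel keeper bar, rad: 0 = shut, level over the boards' near ends; grows as the bar is lifted and swung back towards the robot, to 1.9 at its stop; past 1.4 it is clear of the bays. Stiff hinge: stays where it is left. In the last 0.25 rad it clicks under a spring plunger (brass ball; about 6 N at the handle), which pulls it home and holds it at 0.
- keeper_handle (a point): Centre of the keeper's red round handle, 20 mm diameter, 16 mm long along the bed's y, at the bar's +y end; pinch it along y. With the bar shut it stands 65 mm beyond the hinge axis (bed +x) and 25 mm above it, and turns with the bar about keeper_hinge. The 10 mm bar runs 40 mm from the hinge axis.
- keeper_hinge (a point): Point on the keeper's hinge axis (along the bed's y) level with the handle in y; 59 mm above the bench, 75 mm to -x of the bay centres.
- scrap_box: Fixed open cardboard box for offcuts, 90 (x) x 140 (y) x 50 (z) mm, walls 5 mm. Origin: centre of its underside.
- glue: White glue bottle, 60 mm diameter, 170 mm tall; bystander. Origin: centre of its underside.
- pot: Terracotta pot, 90 mm diameter, 80 mm tall; bystander. Origin: centre of its underside.
- bust: Finished carved wooden bust, 68 mm diameter, 118 mm tall; bystander. Origin: centre of its underside.
Not all that is in view belongs to the job. What is shaped like the offcut_0 but white is not meant.

How it is judged:
On the way, in this order (a step that is already met when the one before it is completed fails the run):
1. the keeper bar is swung right back (past 1.4 rad) (value of joint keeper above 1.4 rad), for 0.2 s.
2. with the keeper still back, every blank lies home in a bay of its own, its lever pressed, and every offcut is in the scrap box (((horizontal distance between board_a and bay_0 below 0.01 m and z of board_a in the frame of bay_0 between -0.004 and 0.004 m and angle between the x axis of board_a and the x axis of bay_0, either way round below 0.15 rad and angle between board_a's own z axis and vertical below 0.08 rad and value of joint lever_0 above 0.35 rad) or (horizontal distance between board_a and bay_1 below 0.01 m and z of board_a in the frame of bay_1 between -0.004 and 0.004 m and angle between the x axis of board_a and the x axis of bay_1, either way round below 0.15 rad and angle between board_a's own z axis and vertical below 0.08 rad and value of joint lever_1 above 0.35 rad) or (horizontal distance between board_a and bay_2 below 0.01 m and z of board_a in the frame of bay_2 between -0.004 and 0.004 m and angle between the x axis of board_a and the x axis of bay_2, either way round below 0.15 rad and angle between board_a's own z axis and vertical below 0.08 rad and value of joint lever_2 above 0.35 rad)) and ((horizontal distance between board_b and bay_0 below 0.01 m and z of board_b in the frame of bay_0 between -0.004 and 0.004 m and angle between the x axis of board_b and the x axis of bay_0, either way round below 0.15 rad and angle between board_b's own z axis and vertical below 0.08 rad and value of joint lever_0 above 0.35 rad) or (horizontal distance between board_b and bay_1 below 0.01 m and z of board_b in the frame of bay_1 between -0.004 and 0.004 m and angle between the x axis of board_b and the x axis of bay_1, either way round below 0.15 rad and angle between board_b's own z axis and vertical below 0.08 rad and value of joint lever_1 above 0.35 rad) or (horizontal distance between board_b and bay_2 below 0.01 m and z of board_b in the frame of bay_2 between -0.004 and 0.004 m and angle between the x axis of board_b and the x axis of bay_2, either way round below 0.15 rad and angle between board_b's own z axis and vertical below 0.08 rad and value of joint lever_2 above 0.35 rad)) and ((horizontal distance between board_c and bay_0 below 0.01 m and z of board_c in the frame of bay_0 between -0.004 and 0.004 m and angle between the x axis of board_c and the x axis of bay_0, either way round below 0.15 rad and angle between board_c's own z axis and vertical below 0.08 rad and value of joint lever_0 above 0.35 rad) or (horizontal distance between board_c and bay_1 below 0.01 m and z of board_c in the frame of bay_1 between -0.004 and 0.004 m and angle between the x axis of board_c and the x axis of bay_1, either way round below 0.15 rad and angle between board_c's own z axis and vertical below 0.08 rad and value of joint lever_1 above 0.35 rad) or (horizontal distance between board_c and bay_2 below 0.01 m and z of board_c in the frame of bay_2 between -0.004 and 0.004 m and angle between the x axis of board_c and the x axis of bay_2, either way round below 0.15 rad and angle between board_c's own z axis and vertical below 0.08 rad and value of joint lever_2 above 0.35 rad)) and x of offcut_0 in the frame of scrap_box between -0.045 and 0.045 m and y of offcut_0 in the frame of scrap_box between -0.07 and 0.07 m and z of each of offcut_0, offcut_1, offcut_2 in the frame of scrap_box below 0.045 m and x of offcut_1 in the frame of scrap_box between -0.045 and 0.045 m and y of offcut_1 in the frame of scrap_box between -0.07 and 0.07 m and x of offcut_2 in the frame of scrap_box between -0.045 and 0.045 m and y of offcut_2 in the frame of scrap_box between -0.07 and 0.07 m and contact force between each of board_a, board_b, board_c and the fingers below 0.1 N and value of joint keeper above 1 rad), for 0.2 s.
3. the keeper bar is shut into its detent (value of joint keeper below 0.08 rad), for 0.2 s.
At the end, for the whole second after the job is handed in: Every blank present lies flat in a bay of its own (origin within 10 mm of the bay centre, within 4 mm of the floor, within 0.15 rad of the bay's direction) with that bay's lever pressed past 0.35 rad; every offcut present is in the scrap box; the keeper is shut (below 0.08 rad); all at rest (((horizontal distance between board_a and bay_0 below 0.01 m and z of board_a in the frame of bay_0 between -0.004 and 0.004 m and angle between the x axis of board_a and the x axis of bay_0, either way round below 0.15 rad and angle between board_a's own z axis and vertical below 0.08 rad and value of joint lever_0 above 0.35 rad) or (horizontal distance between board_a and bay_1 below 0.01 m and z of board_a in the frame of bay_1 between -0.004 and 0.004 m and angle between the x axis of board_a and the x axis of bay_1, either way round below 0.15 rad and angle between board_a's own z axis and vertical below 0.08 rad and value of joint lever_1 above 0.35 rad) or (horizontal distance between board_a and bay_2 below 0.01 m and z of board_a in the frame of bay_2 between -0.004 and 0.004 m and angle between the x axis of board_a and the x axis of bay_2, either way round below 0.15 rad and angle between board_a's own z axis and vertical below 0.08 rad and value of joint lever_2 above 0.35 rad)) and ((horizontal distance between board_b and bay_0 below 0.01 m and z of board_b in the frame of bay_0 between -0.004 and 0.004 m and angle between the x axis of board_b and the x axis of bay_0, either way round below 0.15 rad and angle between board_b's own z axis and vertical below 0.08 rad and value of joint lever_0 above 0.35 rad) or (horizontal distance between board_b and bay_1 below 0.01 m and z of board_b in the frame of bay_1 between -0.004 and 0.004 m and angle between the x axis of board_b and the x axis of bay_1, either way round below 0.15 rad and angle between board_b's own z axis and vertical below 0.08 rad and value of joint lever_1 above 0.35 rad) or (horizontal distance between board_b and bay_2 below 0.01 m and z of board_b in the frame of bay_2 between -0.004 and 0.004 m and angle between the x axis of board_b and the x axis of bay_2, either way round below 0.15 rad and angle between board_b's own z axis and vertical below 0.08 rad and value of joint lever_2 above 0.35 rad)) and ((horizontal distance between board_c and bay_0 below 0.01 m and z of board_c in the frame of bay_0 between -0.004 and 0.004 m and angle between the x axis of board_c and the x axis of bay_0, either way round below 0.15 rad and angle between board_c's own z axis and vertical below 0.08 rad and value of joint lever_0 above 0.35 rad) or (horizontal distance between board_c and bay_1 below 0.01 m and z of board_c in the frame of bay_1 between -0.004 and 0.004 m and angle between the x axis of board_c and the x axis of bay_1, either way round below 0.15 rad and angle between board_c's own z axis and vertical below 0.08 rad and value of joint lever_1 above 0.35 rad) or (horizontal distance between board_c and bay_2 below 0.01 m and z of board_c in the frame of bay_2 between -0.004 and 0.004 m and angle between the x axis of board_c and the x axis of bay_2, either way round below 0.15 rad and angle between board_c's own z axis and vertical below 0.08 rad and value of joint lever_2 above 0.35 rad)) and x of offcut_0 in the frame of scrap_box between -0.045 and 0.045 m and y of offcut_0 in the frame of scrap_box between -0.07 and 0.07 m and z of each of offcut_0, offcut_1, offcut_2 in the frame of scrap_box below 0.045 m and x of offcut_1 in the frame of scrap_box between -0.045 and 0.045 m and y of offcut_1 in the frame of scrap_box between -0.07 and 0.07 m and x of offcut_2 in the frame of scrap_box between -0.045 and 0.045 m and y of offcut_2 in the frame of scrap_box between -0.07 and 0.07 m and value of joint keeper below 0.08 rad and linear speed of each of board_a, board_b, board_c, offcut_0, offcut_1, offcut_2 below 0.02 m/s); the robot touches nothing.
It fails at once if a board's lip was lifted off the ledge while the board still lay at the rack's slope (lower end not tilted up by at least about 10 degrees) (z of lip_a in the frame of rack between 0.102 and 0.13 m and x of lip_a in the frame of rack between 0.01 and 0.09 m and y of lip_a in the frame of rack between -0.16 and 0.16 m and angle between board_a's own z axis and vertical above 0.35 rad).
It fails at once if a board's lip was lifted off the ledge while the board still lay at the rack's slope (lower end not tilted up by at least about 10 degrees) (z of lip_b in the frame of rack between 0.102 and 0.13 m and x of lip_b in the frame of rack between 0.01 and 0.09 m and y of lip_b in the frame of rack between -0.16 and 0.16 m and angle between board_b's own z axis and vertical above 0.35 rad).
It fails at once if a board's lip was lifted off the ledge while the board still lay at the rack's slope (lower end not tilted up by at least about 10 degrees) (z of lip_c in the frame of rack between 0.102 and 0.13 m and x of lip_c in the frame of rack between 0.01 and 0.09 m and y of lip_c in the frame of rack between -0.16 and 0.16 m and angle between board_c's own z axis and vertical above 0.35 rad).
It fails at once if the glue, the pot or the bust was disturbed (distance of any of glue, pot, bust from where it was at the start of the episode above 0.03 m or angle between any of glue, pot, bust's own z axis and vertical above 0.35 rad).
Of board_a, board_b, board_c only 2 to 3 are there at a start; the rules pass over those that are not, and their reading is None.
Of offcut_0, offcut_1, offcut_2 only 2 to 3 are there at a start; the rules pass over those that are not, and their reading is None.
At some moment in a run one of offcut_0, offcut_1, offcut_2 may be knocked a few centimetres aside while the robot is not near it.
Once in a run the grip may slacken for a moment while it holds something.
It also fails if it takes over 208 s, if anything falls off the work surface, if the arm or the gripper's body presses on something with over 40 N, if the wrist force passes 120 N, or if a joint passes its speed limit or range.

## Robot

A 6-joint arm with a two-finger parallel gripper is mounted at the origin on the work surface. World frame = base frame: x ahead of the robot, y to its left, z up, the work surface at z = 0. Lengths are in m, angles in rad, forces in N, time in s.
With the tool pointing down it reaches from about 0.35 to 0.975 m from the base axis. Payload 4.9 kg.
Tool frame: the origin (TCP) lies at the very end of the fingers, on their centre line; the grasp point (between the pads) lies 19 mm behind it (pinch_z is the distance from the TCP to the grasp point, in m); z points along the fingers, y is the line along which they close (so a half turn about z gives the same grasp; the last joint's range is limited). The gripper opens to 85 mm and grips with 20 to 120 N. Pads are 22 mm wide; open, the fingers measure 114 mm over their backs; the gripper's body (76 mm by 85 mm) begins 54 mm behind the grasp point. The pads swing forward as they close: fully open they stand 13 mm farther back than shut.
Start: joints at [-1.374, 0.053, 1.613, -0, 1.476, -0.119], TCP at [0.194, -0.594, 0.231] pointing down, gripper open.
Joint ranges: [-3.01, 3.01], [-1.01, 2.22], [0.06, 2.58], [-1.02, 4.17], [0.09, 2.62], [-3.14, 3.14]. Speed limits (rad/s): [2.57, 2.57, 3.14, 3.14, 3.14, 3.14].

## Interface

Orientations are given as a unit quaternion [w, x, y, z].
In Python, from plant import * gives the robot as it stands. The module is installed in compiled form; this text tells all that it offers.
- The arm moves only by the tool play_rows, never from a script. Its arguments are lists of equal length, an entry for each row: "linear": the shift along the world's x, y, z in m, a list of three; "turn": the turn about the world's z in degrees. A call has 1 to 8 rows; each row shifts and turns the commanded pose from where the row before left it; what a row does not reach is not made up. A row lasts 1/8 s, in which the tool goes at most 62.5 mm and 10.7 degrees, less where a joint would pass 70% of its speed; a pose out of reach is approached as far as the arm can. A call is refused whole if a number of a shift passes 0.0625 or a number of a turn 10.7, either way. A call with a gripper value outside its range is refused whole. "hand" is the finger opening in m, from 0 to 0.0854, set as the call begins (left out, the last holds). The fingers move at their own pace and stop on an object; the grip force is fixed at half the most. Time passes only in rows, so rows that do not move let the fingers close. It gives the time, the measured TCP pose, the force, the opening and the grip force at its end, in the units of the state.
- state(): the state, without advancing time (a new reading comes with each control period).
- grab_frame(name): name is "scene" or "top" or "wrist"; returns the picture (384x512x3 uint8, red, green, blue); there is no depth.
- camera_info(name): a dict with "camera_matrix" (3x3 intrinsics, pixels), "distortion" ([k1, k2, p1, p2, k3] as OpenCV has them; the pictures are not rectified), "origin" and "attitude" of the camera in the world; the wrist camera has in their place "mount" (4x4, takes a point from camera to tool coordinates, whose origin is the TCP and whose axes are the flange's). Camera axes: x right, y down, z forward; pixel columns grow to the right and rows downward; lengths in m; the calibration is good to about 2 mm. A picture is of the moment at which its call begins: read the wrist's pose just before it. camera_info takes no time and is no camera call.
- job_done(): hands the job in; it is judged then, once.
Trained networks look in the newest picture that a camera, given by its name, has taken for a name from the list of things; names that differ only in an ending like _2 or _b are one class to them, and where a whole thing is asked for, a point or a joint stands for the part that bears it (a point fixed in the world has none). Each returns a list of dicts, best first, with "p" (0 to 1); they miss things now and then, are a little off and sometimes report something else, mostly with a low value. They report only what shows in the picture. A call takes as long as a camera call. They do not tell look-alikes from the thing itself.
- trace(camera, thing): "region" (384x512 bool, what is visible of it) and "location" ([column, row] in pixels, amid what is visible of it).
The state is a dict: "time": time; "joint_pos": joint angles; "joint_vel": joint speeds; "joint_efforts": joint torques, N m; "tool_pos": TCP position; "tool_rot": TCP orientation; "contact_force": force on the tool from outside, world axes, zero at the start; "ft_torque": the same for the moment, N m; "gripper_width": opening from 0.0 (shut) to 1.0 (fully open); "grasp_force": force on a finger pad.
Only numpy, scipy, OpenCV 4.12 (cv2) and the standard library are available. Lean on these libraries where they do the work, as an engineer would, in place of code of your own. Each camera call takes 0.05 s, during which the arm holds its last target. There are 200 camera calls.

## Working session

There is one attempt and no reset: what is moved stays moved. The work goes in short steps, Python scripts to look and compute and a tool call to move; the robot and the scene stay as the last step left them, time stands still between calls to the robot, and variables do not carry over. Pictures are saved under pics/ and viewed, at most 14 in all, crops included, and the job is handed in when it is done.

Besides the shell and the picture viewer there is one more tool, called after "Emit:" in YAML: its name, and indented under it one key for each argument. play_rows: Moves the arm, as the interface text tells. Its arguments: {"type":"object","properties":{"linear":{"type":"array","items":{"type":"array","items":{"type":"number"}}},"turn":{"type":"array","items":{"type":"number"}},"hand":{"type":"number"}},"required":["linear","turn"]}

```bash
mkdir -p pics
cat > h.py <<'E'
from plant import *
import numpy as np, cv2
from scipy.spatial.transform import Rotation as R
def quat(q): return R.from_quat([q[1],q[2],q[3],q[0]])
def cam(name):
    i=camera_info(name)
    K=np.array(i["camera_matrix"]);d=np.array(i["distortion"],float)
    if name=="wrist":
        s=state();M=np.array(i["mount"]);Rt=quat(s["tool_rot"]).as_matrix()
        Rc=Rt@M[:3,:3];o=Rt@M[:3,3]+np.array(s["tool_pos"])
    else:
        a=np.array(i["attitude"],float);Rc=a if a.shape==(3,3) else quat(a).as_matrix();o=np.array(i["origin"])
    return K,d,Rc,o
def ray(c,px):
    K,d,Rc,o=c
    n=cv2.undistortPoints(np.array(px,float).reshape(-1,1,2),K,d).reshape(-1,2)
    return o,(Rc@np.c_[n,np.ones(len(n))].T).T
def at(c,px,z):
    o,v=ray(c,px); return o+v*((z-o[2])/v[:,2])[:,None]
def proj(c,P):
    K,d,Rc,o=c
    q=(np.asarray(P,float).reshape(-1,3)-o)@Rc
    return cv2.projectPoints(q.reshape(-1,1,3),np.zeros(3),np.zeros(3),K,d)[0].reshape(-1,2)
def save(img,n): cv2.imwrite("pics/"+n+".png",img[:,:,::-1])
E
python3 - <<'E'
from h import *
print(state()); 
for n in ["scene","top","wrist"]: print(camera_info(n))
a=grab_frame("top");b=grab_frame("scene")
save(cv2.resize(a,(800,600)),"top0"); save(cv2.resize(b,(800,600)),"scene0")
for cn in["top","scene"]:
    c=cam(cn)
    for t in ["rack","bed","board_a","offcut_0","keeper_handle","keeper","scrap_box","glue","pot","bust","lever_0"]:
        for r in trace(cn,t)[:5]: print(cn,t,round(r["p"],2),np.round(r["location"],1),int(r["region"].sum()),at(c,r["location"],0.05).round(3)[0])
E
```

```text
{'time': 0.0, 'joint_pos': array([-1.37401382e+00,  5.33725159e-02,  1.61429407e+00, -2.04502218e-05,
        1.47599775e+00, -1.18973944e-01]), 'joint_vel': array([ 0.0002134 ,  0.00025064,  0.00043751, -0.00071051,  0.00048852,
       -0.00013069]), 'joint_efforts': array([-1.60863412e-03, -3.93684340e+01, -3.70178175e+01, -3.13030005e-04,
        6.93973299e-03,  1.48626276e-05]), 'tool_pos': array([ 0.19397246, -0.59348211,  0.23005327]), 'tool_rot': array([-1.03465808e-03,  9.87562414e-01,  1.57224058e-01, -5.04588493e-05]), 'contact_force': array([-0.47686754, -0.00159825,  0.32791409]), 'ft_torque': array([-0.00939668, -0.00104371,  0.02885135]), 'grasp_force': 0.0, 'gripper_width': 0.9972210216018889}
{'camera_matrix': array([[492.14623467,   0.        , 244.76036235],
       [  0.        , 492.14623467, 192.51898739],
       [  0.        ,   0.        ,   1.        ]]), 'distortion': array([0.02997298, 0.        , 0.        , 0.        , 0.        ]), 'origin': array([ 0.93040857, -0.44280121,  1.01803379]), 'attitude': array([-0.26201339,  0.90718163,  0.31815885, -0.084530
[... 2757 characters left out ...]
57 0.05 ]
scene keeper_handle 0.49 [193.1 287. ] 5889 [ 0.625 -0.209  0.05 ]
scene scrap_box 0.57 [190.8 177.7] 2529 [ 0.441 -0.009  0.05 ]
scene glue 0.88 [242.5  86.8] 1115 [0.353 0.295 0.05 ]
scene glue 0.28 [318.4 250.6] 1200 [0.781 0.022 0.05 ]
scene pot 0.72 [ 84.  232.4] 1727 [ 0.355 -0.263  0.05 ]
scene pot 0.26 [317.1 249.7] 1197 [0.778 0.022 0.05 ]
scene bust 0.7 [316.8 248.7] 1197 [0.776 0.024 0.05 ]
scene bust 0.37 [216.4 241.7] 1389 [ 0.596 -0.1    0.05 ]
scene lever_0 0.59 [220.4 241.3] 1373 [ 0.602 -0.093  0.05 ]
scene lever_0 0.52 [309.4 175.6] 74 [0.655 0.172 0.05 ]
scene lever_0 0.5 [334.2 153.4] 52 [0.665 0.264 0.05 ]
scene lever_0 0.41 [290.2 190.5] 87 [0.644 0.109 0.05 ]
```

View pics/top0.png

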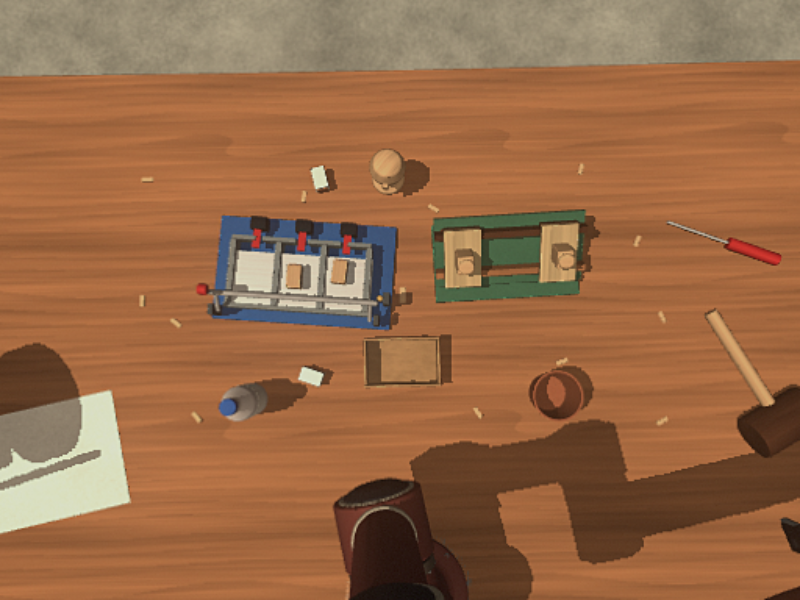

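View pics/scene0.png

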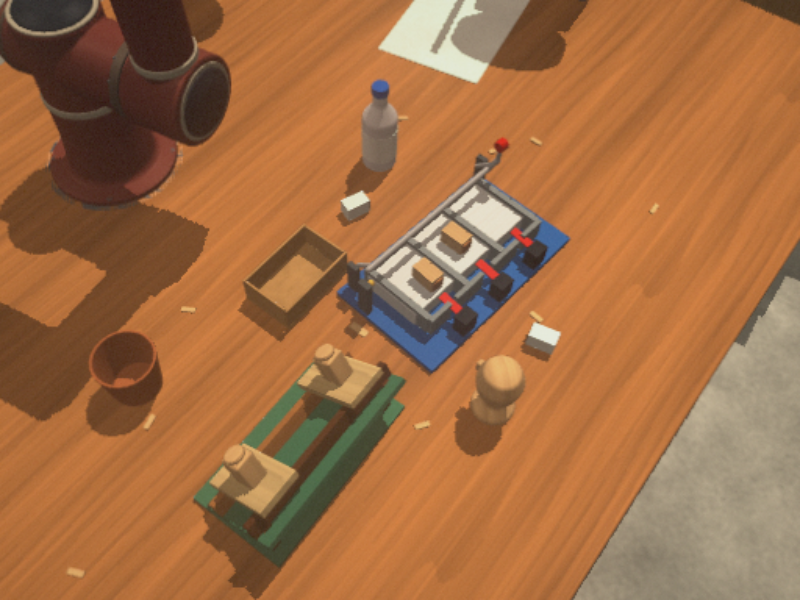

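Emit:
play_rows:
  linear:
    - [0.02, 0.03, 0.03]
    - [0.045, 0.05, 0.02]
    - [0.045, 0.05, 0.02]
    - [0.05, 0.05, 0.02]
    - [0.05, 0.05, 0.02]
    - [0.05, 0.05, 0.02]
    - [0.04, 0.05, 0.02]
    - [0.02, 0.044, 0.02]
  turn: [-2, -2, -2, -3, -3, -2, -2, -2]

```text
time: 2.2
tool_pos: [0.4803, -0.2549, 0.3869]
tool_rot: [-0.0, 1.0, 0.001, -0.0]
contact_force: [0.2, -0.3, 0.1]
gripper_width: 0.999
grasp_force: 0.0
```

Emit:
play_rows:
  linear:
    - [0, 0, 0]
    - [0, 0, 0]
    - [0, 0, 0]
  turn: [0, 0, 0]

```text
time: 2.58
tool_pos: [0.4784, -0.2578, 0.3855]
tool_rot: [-0.0, 1.0, -0.0, -0.001]
contact_force: [0.6, 0.7, 0.3]
gripper_width: 1.0
grasp_force: 0.0
```

Run:
```python
from h import *
import pickle
c=cam("wrist");a=grab_frame("wrist");save(a,"w_rack");pickle.dump(c,open("w_rack.pkl","wb"))
for t in ["rack","board_a"]:
    for r in trace("wrist",t)[:4]:
        print(t,round(r["p"],2),r["location"],int(r["region"].sum()))
save(cv2.resize(a,(800,600)),"w_rack8"); print(c[3],state()["tool_pos"])
```

```text
rack 0.76 [210.9, 51.8] 11153
board_a 0.77 [141.2, 39.9] 4567
board_a 0.71 [274.1, 39.3] 4245
[ 0.54763355 -0.2579051   0.52780146] [ 0.47848491 -0.25768588  0.38579629]
```

Emit:
play_rows:
  linear:
    - [-0.01, 0.05, 0]
    - [-0.01, 0.05, 0]
    - [0, 0.05, 0]
    - [0, 0.05, 0]
    - [0, 0.05, 0]
    - [0, 0.05, 0]
    - [0, 0.05, 0]
    - [0, 0.03, 0]
  turn: [0, 0, 0, 0, 0, 0, 0, 0]

```text
time: 3.72
tool_pos: [0.4588, 0.1246, 0.3864]
tool_rot: [-0.0, 1.0, 0.001, -0.0]
contact_force: [0.1, -0.3, -0.4]
gripper_width: 1.002
grasp_force: 0.0
```

Emit:
play_rows:
  linear:
    - [0, 0, 0]
    - [0, 0, 0]
    - [0, 0, 0]
  turn: [0, 0, 0]

```text
time: 4.1
tool_pos: [0.4593, 0.122, 0.3865]
tool_rot: [0.0, 1.0, -0.0, -0.0]
contact_force: [-0.4, 0.9, -0.3]
gripper_width: 1.0
grasp_force: 0.0
```

Run:
```python
from h import *
import pickle
c=cam("wrist");a=grab_frame("wrist");save(a,"w_bed");pickle.dump(c,open("w_bed.pkl","wb"))
for t in ["offcut_0","keeper_handle","lever_0","scrap_box"]:
    for r in trace("wrist",t)[:4]:
        print(t,round(r["p"],2),r["location"],int(r["region"].sum()),at(c,r["location"],0.05).round(3))
save(cv2.resize(a,(800,600)),"w_bed8"); print(c[3],state()["tool_pos"],state()["tool_rot"])
```

```text
offcut_0 0.72 [256.1, 47.6] 697 [[0.591 0.118 0.05 ]]
offcut_0 0.7 [221.5, 176.8] 501 [[0.406 0.17  0.05 ]]
offcut_0 0.61 [198.4, 53.7] 758 [[0.583 0.198 0.05 ]]
keeper_handle 0.88 [180.4, 85.3] 2433 [[0.54  0.225 0.05 ]]
keeper_handle 0.32 [213.8, 61.0] 24815 [[0.573 0.177 0.05 ]]
lever_0 0.71 [206.6, 7.3] 164 [[0.644 0.185 0.05 ]]
lever_0 0.63 [145.1, 6.1] 139 [[0.647 0.27  0.05 ]]
scrap_box 0.55 [328.5, 163.6] 5651 [[0.426 0.008 0.05 ]]
[0.52832255 0.12199619 0.528995  ] [0.45920789 0.12262172 0.38662749] [1.01208047e-05 9.99999951e-01 3.08481241e-04 5.02173927e-05]
```

View pics/w_rack8.png

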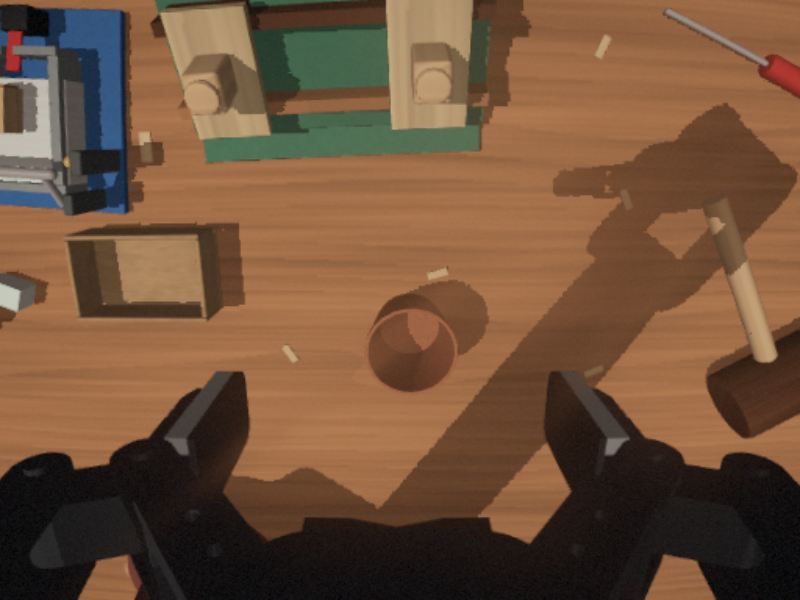

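View pics/w_bed8.png

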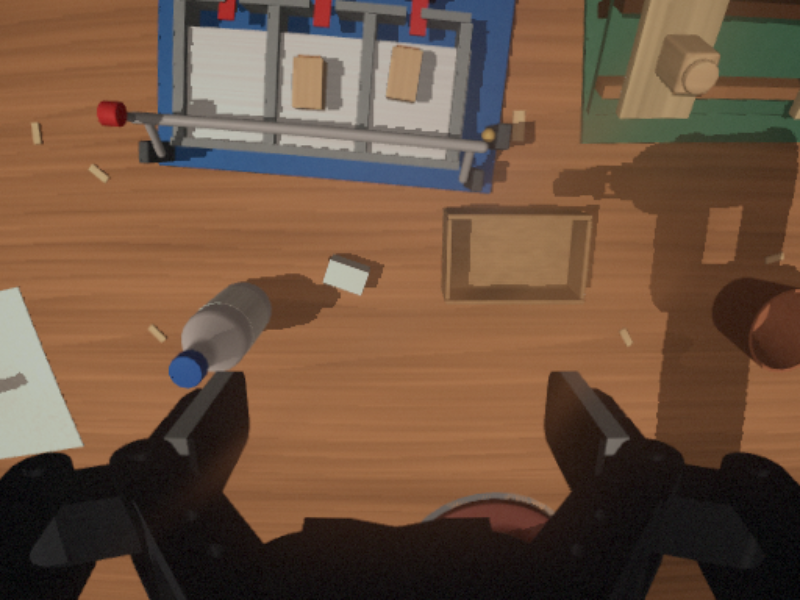

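```bash
cat > fit.py <<'E'
from h import *
import pickle
from scipy.optimize import least_squares
C={"top":cam("top"),"scene":cam("scene"),"wr":pickle.load(open("w_rack.pkl","rb")),"wb":pickle.load(open("w_bed.pkl","rb"))}
s=0.64
def tri(obs):
    f=lambda p: np.concatenate([(proj(C[n],p)[0]-np.array(q)*s) for n,q in obs])
    r=least_squares(f,[0.6,0,0.1]); return r.x,np.abs(r.fun).max()
def rz(a): return R.from_euler("z",a).as_matrix()
if __name__=="__main__":
    ob=[("top",(222,215),1,1),("top",(397,228),1,-1),("top",(390,330),-1,-1),("top",(211,318),-1,1),("scene",(432,370),1,-1),("scene",(568,238),1,1),("scene",(340,293),-1,-1),("wb",(160,165),-1,1),("wb",(490,190),-1,-1)]
    f=lambda v: np.concatenate([proj(C[n],np.array([v[0],v[1],0])+rz(v[2])@[.1*i,.17*j,v[3]])[0]-np.array(q)*s for n,q,i,j in ob])
    r=least_squares(f,[.6,.18,0,0.01]);print("bed",r.x,np.round(r.fun,1))
    B=r.x
    for n,o in {"capA":[("wr",(203,97)),("wb",(700,77)),("top",(465,265)),("scene",(331,352))],"capB":[("wr",(433,84)),("top",(566,261)),("scene",(238,452))],
      "handle":[("wb",(112,113)),("top",(202,289)),("scene",(502,145))]}.items(): 
        p,e=tri(o); print(n,p.round(4),round(e,2))
        if n=="handle":
            q=rz(B[2]).T@(p-[B[0],B[1],0]); print("in bed",q.round(4))
    print("rack front", at(C["wr"],np.array([(207,162),(480,150)])*s,0.01).round(4))
    for n,q in {"off1":(309,82),"off0":(404,73)}.items(): print(n,at(C["wb"],np.array([q])*s,.062).round(4))
    print("box",at(C["wb"],np.array([(446,210),(597,210),(585,298),(446,298)])*s,.05).round(3))
    # bay floors, predicted in wb for check
    a=cv2.imread("pics/w_bed.png")
    for y in (-.085,0,.085):
        P=np.array([B[0],B[1],0])+(rz(B[2])@np.array([[-.06,y-.037,.04],[-.06,y+.037,.04],[.039,y+.037,.04],[.039,y-.037,.04]]).T).T
        cv2.polylines(a,[np.round(proj(C["wb"],P)).astype(int)],True,(0,255,0),1)
    cv2.imwrite("pics/chk.png",cv2.resize(a[:200],(800,312)))
E
python3 fit.py
```

```text
bed [ 0.59816713  0.18595986 -0.08468049  0.00644467] [-0.9  0.5 -1.  -0.8 -0.7 -0.3 -0.   0.4  0.3  2.   1.1  0.2 -2.5  0.3
 -0.7 -0.3  0.3  0.9]
capA [ 0.5858 -0.1109  0.128 ] 4.07
capB [ 0.5924 -0.2838  0.1335] 2.25
handle [0.5576 0.3455 0.1211] 0.88
in bed [-0.0539  0.1555  0.1211]
rack front [[ 0.5331 -0.0679  0.01  ]
 [ 0.5437 -0.3413  0.01  ]]
off1 [[0.5834 0.1971 0.062 ]]
off0 [[0.5904 0.1145 0.062 ]]
box [[ 0.47   0.074  0.05 ]
 [ 0.471 -0.07   0.05 ]
 [ 0.384 -0.067  0.05 ]
 [ 0.384  0.072  0.05 ]]
```

View pics/chk.png

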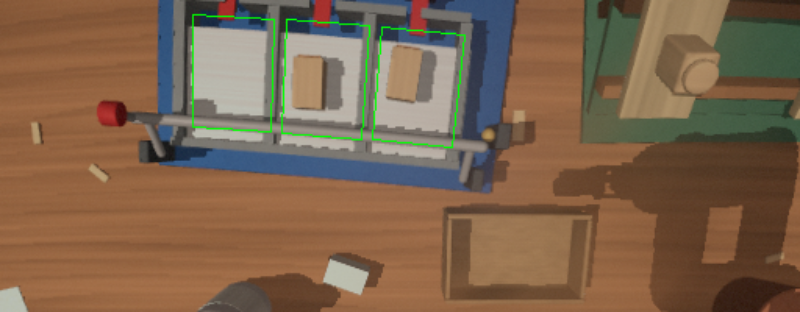

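Emit:
play_rows:
  linear:
    - [0.023, 0.0365, 0]
    - [0.023, 0.0365, 0]
    - [0.023, 0.0365, 0]
    - [0.023, 0.0365, 0]
    - [0.023, 0.0365, -0.02]
    - [0.022, 0.0365, -0.04]
    - [0, 0, -0.04]
    - [0, 0, -0.04]
  turn: [-0.8, -0.8, -0.8, -0.8, -0.8, -0.8, 0, 0]
  hand: 0

```text
time: 5.35
tool_pos: [0.5962, 0.3425, 0.2446]
tool_rot: [0.0, 0.999, -0.041, -0.0]
contact_force: [-0.2, -0.3, -0.6]
gripper_width: 0.004
grasp_force: 0.0
```

Emit:
play_rows:
  linear:
    - [0, 0, -0.0365]
    - [0, 0, 0]
    - [0, 0, 0]
  turn: [0, 0, 0]

```text
time: 5.72
tool_pos: [0.5969, 0.3423, 0.2119]
tool_rot: [-0.001, 0.999, -0.041, 0.001]
contact_force: [0.1, -0.1, 0.5]
gripper_width: -0.003
grasp_force: 0.0
```

Run:
```python
from h import *
a=grab_frame("wrist");b=grab_frame("scene")
save(np.hstack([cv2.resize(a,(400,300)),cv2.resize(b[60:204,190:382],(400,300))]),"k1"); print(state()["tool_pos"],state()["gripper_width"])
```

```text
[0.59739987 0.34262564 0.21327928] 7.454812610260867e-05
```

View pics/k1.png

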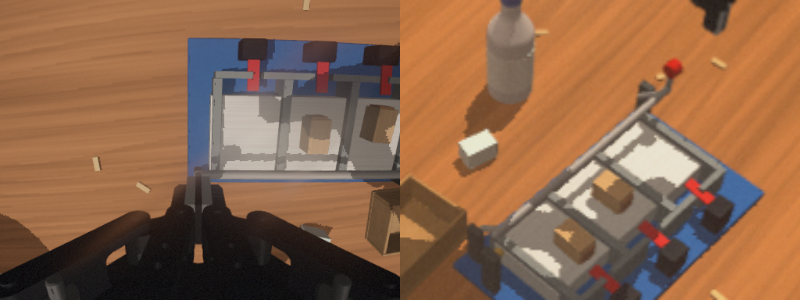

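Emit:
play_rows:
  linear:
    - [0, 0, -0.034]
    - [0, 0, -0.034]
    - [0, 0, -0.034]
    - [0, 0, 0]
  turn: [0, 0, 0, 0]

```text
time: 6.32
tool_pos: [0.5949, 0.3416, 0.1063]
tool_rot: [0.001, 0.999, -0.041, -0.002]
contact_force: [-0.2, -0.7, -0.2]
gripper_width: 0.002
grasp_force: 0.0
```

Emit:
play_rows:
  linear:
    - [-0.011, 0.0009, 0]
    - [-0.011, 0.0009, 0]
    - [-0.011, 0.0009, 0]
    - [-0.011, 0.0009, 0]
    - [-0.011, 0.0009, 0]
    - [-0.011, 0.0009, 0]
    - [-0.011, 0.0009, 0]
    - [-0.0105, 0.0009, 0]
  turn: [0, 0, 0, 0, 0, 0, 0, 0]

```text
time: 7.32
tool_pos: [0.5073, 0.3491, 0.1074]
tool_rot: [0.0, 0.999, -0.041, -0.0]
contact_force: [7.9, -0.7, 2.4]
gripper_width: 0.001
grasp_force: 3.8
```

Emit:
play_rows:
  linear:
    - [0, 0, 0]
    - [0, 0, 0]
    - [0, 0, 0]
  turn: [0, 0, 0]

```text
time: 7.7
tool_pos: [0.5082, 0.3493, 0.1076]
tool_rot: [0.0, 0.999, -0.041, -0.001]
contact_force: [-0.8, 0.8, 2.7]
gripper_width: 0.003
grasp_force: 0.7
```

Emit:
play_rows:
  linear:
    - [0.03, 0, 0]
    - [0, -0.02, 0.05]
    - [-0.02, -0.03, 0.05]
    - [-0.02, -0.04, 0.05]
    - [0, -0.04, 0.05]
    - [0, -0.02, 0]
    - [0, 0, 0]
    - [0, 0, 0]
  turn: [0, 0, 0, 0, 0, 0, 0, 0]

```text
time: 8.7
tool_pos: [0.4993, 0.2033, 0.301]
tool_rot: [0.0, 0.999, -0.041, -0.002]
contact_force: [-0.5, -0.2, -0.0]
gripper_width: -0.001
grasp_force: 0.0
```

Run:
```python
from h import *
import pickle
print(state()["tool_pos"])
c=cam("wrist");a=grab_frame("wrist");save(a,"w2");pickle.dump(c,open("w2.pkl","wb"))
save(cv2.resize(a,(800,600)),"w2_8")
for t in ["keeper_handle","offcut_0"]:
  for cn in ["wrist","scene"]:
    if cn=="scene": grab_frame(cn)
    for r in trace(cn,t)[:4]: print(cn,t,round(r["p"],2),r["location"],int(r["region"].sum()))
```

```text
[0.49926335 0.2033474  0.30103846]
wrist keeper_handle 0.88 [235.6, 159.3] 3120
scene keeper_handle 0.81 [276.3, 112.9] 698
wrist offcut_0 0.81 [251.9, 76.6] 936
wrist offcut_0 0.69 [321.5, 68.2] 1042
wrist offcut_0 0.35 [503.3, 62.7] 1527
scene offcut_0 0.82 [273.8, 179.6] 249
scene offcut_0 0.8 [347.1, 214.6] 289
scene offcut_0 0.79 [287.9, 152.9] 290
scene offcut_0 0.78 [226.3, 134.6] 236
```

View pics/w2_8.png

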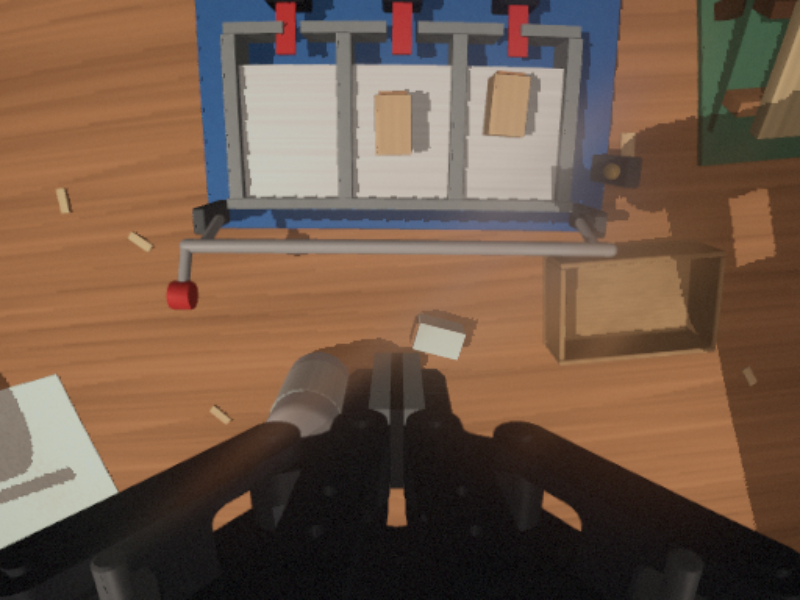

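```bash
cat > fit2.py <<'E'
from fit import *
c=pickle.load(open("w2.pkl","rb"))
ob=[((246,65),39,122),((248,196),-60,122),((358,66),39,37),((450,67),39,-37),((357,199),-60,37),((448,199),-60,-37),((564,69),39,-122),((559,201),-60,-122)]
f=lambda v: np.concatenate([proj(c,np.array([v[0],v[1],.04])+rz(v[2])@np.array([i*1e-3,j*1e-3,0]))[0]-np.array(q)*s for q,i,j in ob])
r=least_squares(f,[.59,.18,-.08]);print("bay1",r.x,np.round(r.fun,1))
B=r.x
for k,y in enumerate((-.085,0,.085)): print("bay",k,(B[:2]+(rz(B[2])@[0,y,0])[:2]).round(4))
off={"o1":[(376,92),(411,90),(411,156),(378,156)],"o0":[(493,72),(530,74),(524,137),(486,136)]}
for n,q in off.items():
    # top face at z .068
    p=at(c,np.array(q)*s,.068); print(n,p.mean(0).round(4),p.round(3).tolist())
print("box",at(c,np.array([(546,257),(724,246),(716,350),(562,361)])*s,.05).round(3).tolist())
print("glue ray",at(cam("top"),[(237*s,402*s)],.17))
h,e=None,None
C["w2"]=c
p,e=tri([("w2",(182,295)),("scene",(276.3/s,112.9/s))]);print("handle?",p,e)
E
python3 fit2.py
```

```text
bay1 [ 0.58646318  0.18934515 -0.09234999] [-2.5  0.3  0.7  1.  -1.8 -0.6  2.9 -0.4 -0.6 -0.6  1.2  0.1  1.8  0.5
 -1.8  0.1]
bay 0 [0.5786 0.1047]
bay 1 [0.5865 0.1893]
bay 2 [0.5943 0.274 ]
o1 [0.5828 0.1973 0.068 ] [[0.605, 0.208, 0.068], [0.605, 0.184, 0.068], [0.56, 0.187, 0.068], [0.561, 0.211, 0.068]]
o0 [0.5896 0.1158 0.068 ] [[0.613, 0.126, 0.068], [0.61, 0.1, 0.068], [0.567, 0.105, 0.068], [0.569, 0.132, 0.068]]
box [[0.473, 0.085, 0.05], [0.471, -0.064, 0.05], [0.379, -0.067, 0.05], [0.381, 0.071, 0.05]]
glue ray [[0.36825253 0.27036072 0.17      ]]
handle? [ 0.37456085  0.51144586 -0.24133539] 10.567470443038019
```

Emit:
play_rows:
  linear:
    - [0.0226, -0.0219, -0.03]
    - [0.0226, -0.0219, -0.03]
    - [0.0226, -0.0219, -0.03]
    - [0.0225, -0.0218, -0.03]
    - [0, 0, -0.04]
    - [0, 0, -0.04]
    - [0, 0, -0.03]
    - [0, 0, -0.02]
  turn: [-0.6, -0.6, -0.6, -0.6, 0, 0, 0, 0]
  hand: 0.06

```text
time: 10.05
tool_pos: [0.5895, 0.1156, 0.0516]
tool_rot: [0.0, 0.998, -0.062, -0.001]
contact_force: [1.1, -0.4, -0.1]
gripper_width: 0.706
grasp_force: 0.0
```

Emit:
play_rows:
  linear:
    - [0, 0, 0]
    - [0, 0, 0]
  turn: [0, 0]

```text
time: 10.3
tool_pos: [0.5914, 0.1157, 0.055]
tool_rot: [-0.0, 0.998, -0.062, 0.001]
contact_force: [0.1, 1.0, 1.4]
gripper_width: 0.701
grasp_force: 0.0
```

Emit:
play_rows:
  linear:
    - [0, 0, 0]
    - [0, 0, 0]
    - [0, 0, 0]
    - [0, 0, 0]
  turn: [0, 0, 0, 0]
  hand: 0

```text
time: 10.8
tool_pos: [0.5915, 0.1157, 0.0552]
tool_rot: [-0.0, 0.998, -0.062, 0.001]
contact_force: [-0.1, -0.9, 6.7]
gripper_width: 0.285
grasp_force: 62.1
```

Emit:
play_rows:
  linear:
    - [0, 0, 0.03]
    - [0, 0, 0.04]
    - [0, 0, 0.03]
    - [0, 0, 0]
  turn: [0, 0, 0, 0]

```text
time: 11.3
tool_pos: [0.5921, 0.1157, 0.1566]
tool_rot: [-0.0, 0.998, -0.062, 0.003]
contact_force: [0.4, -0.0, 0.2]
gripper_width: 0.285
grasp_force: 61.4
```

Emit:
play_rows:
  linear:
    - [-0.04, -0.02, 0]
    - [-0.04, -0.02, 0]
    - [-0.04, -0.02, 0]
    - [-0.042, -0.021, 0]
    - [0, 0, -0.04]
    - [0, 0, -0.04]
    - [0, 0, -0.03]
    - [0, 0, 0]
  turn: [0, 0, 0, 0, 0, 0, 0, 0]

```text
time: 12.3
tool_pos: [0.4243, 0.0349, 0.0393]
tool_rot: [-0.0, 0.998, -0.062, -0.005]
contact_force: [-0.2, 0.4, 0.2]
gripper_width: 0.285
grasp_force: 61.4
```

Emit:
play_rows:
  linear:
    - [0, 0, 0]
    - [0, 0, 0]
    - [0, 0, 0]
  turn: [0, 0, 0]
  hand: 0.05

```text
time: 12.68
tool_pos: [0.4293, 0.0345, 0.0448]
tool_rot: [0.0, 0.998, -0.062, 0.001]
contact_force: [0.3, -0.7, -0.0]
gripper_width: 0.587
grasp_force: 0.0
```

Emit:
play_rows:
  linear:
    - [0, 0, 0.05]
    - [0, 0, 0.05]
    - [0, 0.04, 0.05]
    - [0, 0.05, 0.05]
    - [0, 0, 0.05]
    - [0, 0, 0]
    - [0, 0, 0]
  turn: [0, 0, 0.5, 0.5, 0, 0, 0]

```text
time: 13.55
tool_pos: [0.4282, 0.1177, 0.2865]
tool_rot: [-0.0, 0.999, -0.053, 0.0]
contact_force: [-0.3, 0.3, -0.4]
gripper_width: 0.582
grasp_force: 0.0
```

Run:
```python
from h import *
c=cam("wrist");a=grab_frame("wrist");save(a,"w3")
print(c[3],state()["tool_pos"])
for r in trace("wrist","offcut_0")[:5]: print(round(r["p"],2),r["location"],int(r["region"].sum()),at(c,r["location"],.064).round(4),at(c,r["location"],.02).round(4),cv2.minAreaRect(np.argwhere(r["region"])[:,::-1].astype(np.float32)))
```

```text
[0.49674415 0.11031739 0.4289841 ] [0.42777432 0.11757562 0.28540418]
0.96 [214.1, 175.9] 852 [[0.4101 0.1651 0.064 ]] [[0.3996 0.1717 0.02  ]] ((212.64447021484375, 174.81468200683594), (35.628273010253906, 25.16538429260254), 13.495734214782715)
0.7 [317.8, 145.3] 838 [[0.4331 0.0434 0.064 ]] [[0.4254 0.0354 0.02  ]] ((318.9038391113281, 143.98077392578125), (24.122283935546875, 37.654300689697266), 11.309932708740234)
0.69 [163.1, 23.0] 1309 [[0.58   0.1965 0.064 ]] [[0.59   0.2068 0.02  ]] ((163.13055419921875, 21.957962036132812), (45.964630126953125, 29.800512313842773), 86.18592071533203)
0.23 [188.6, 57.6] 29057 [[0.542  0.1747 0.064 ]] [[0.5475 0.1825 0.02  ]] ((170.0, 74.5), (149.0, 326.0), 90.0)
```

View pics/w3.png

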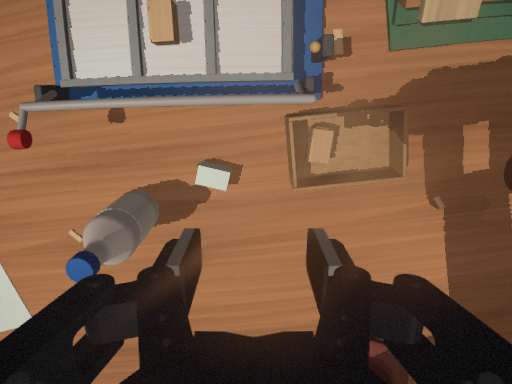

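Emit:
play_rows:
  linear:
    - [0.039, 0.02, 0]
    - [0.039, 0.02, 0]
    - [0.039, 0.02, -0.01]
    - [0.038, 0.0195, -0.03]
    - [0, 0, -0.05]
    - [0, 0, -0.055]
    - [0, 0, -0.05]
    - [0, 0, -0.04]
  turn: [0.5, 0.5, 0, 0, 0, 0, 0, 0]
  hand: 0.05

```text
time: 14.65
tool_pos: [0.5808, 0.1963, 0.0469]
tool_rot: [0.001, 0.999, -0.045, -0.003]
contact_force: [0.9, -0.4, 0.4]
gripper_width: 0.579
grasp_force: 0.0
```

Emit:
play_rows:
  linear:
    - [0, 0, 0]
    - [0, 0, 0]
  turn: [0, 0]

```text
time: 14.9
tool_pos: [0.5839, 0.1972, 0.0524]
tool_rot: [-0.0, 0.999, -0.045, 0.0]
contact_force: [-0.2, 0.3, -0.5]
gripper_width: 0.589
grasp_force: 0.0
```

Emit:
play_rows:
  linear:
    - [0, 0, 0]
    - [0, 0, 0]
    - [0, 0, 0]
    - [0, 0, 0]
  turn: [0, 0, 0, 0]
  hand: 0

```text
time: 15.4
tool_pos: [0.5852, 0.1977, 0.0544]
tool_rot: [-0.001, 0.999, -0.045, 0.002]
contact_force: [-0.9, 0.5, 6.5]
gripper_width: 0.281
grasp_force: 62.9
```

Emit:
play_rows:
  linear:
    - [0, 0, 0.04]
    - [0, 0, 0.04]
    - [0, 0, 0.05]
    - [0, 0, 0]
  turn: [0, 0, 0, 0]

```text
time: 15.9
tool_pos: [0.5865, 0.198, 0.1884]
tool_rot: [-0.001, 0.999, -0.044, 0.006]
contact_force: [-0.6, -0.5, 0.1]
gripper_width: 0.282
grasp_force: 62.1
```

Emit:
play_rows:
  linear:
    - [-0.03, -0.045, 0]
    - [-0.032, -0.045, 0]
    - [-0.032, -0.045, 0]
    - [-0.032, -0.045, 0]
    - [-0.03, -0.043, 0]
    - [0, 0, -0.05]
    - [0, 0, -0.05]
    - [0, 0, -0.03]
  turn: [0, 0, 0, 0, 0, 0, 0, 0]

```text
time: 16.9
tool_pos: [0.4249, -0.0254, 0.0481]
tool_rot: [-0.0, 0.999, -0.045, -0.002]
contact_force: [0.3, 0.7, -0.1]
gripper_width: 0.286
grasp_force: 62.1
```

Emit:
play_rows:
  linear:
    - [0, 0, 0]
    - [0, 0, 0]
  turn: [0, 0]

```text
time: 17.15
tool_pos: [0.428, -0.0259, 0.0525]
tool_rot: [0.0, 0.999, -0.044, 0.001]
contact_force: [0.5, -0.0, 0.5]
gripper_width: 0.285
grasp_force: 62.1
```

Emit:
play_rows:
  linear:
    - [0, 0, 0]
    - [0, 0, 0]
    - [0, 0, 0]
  turn: [0, 0, 0]
  hand: 0.045

```text
time: 17.52
tool_pos: [0.4278, -0.0258, 0.0522]
tool_rot: [0.0, 0.999, -0.045, 0.001]
contact_force: [0.3, 0.4, -0.5]
gripper_width: 0.523
grasp_force: 0.0
```

Emit:
play_rows:
  linear:
    - [0, 0, 0.05]
    - [0, 0, 0.05]
    - [0, 0, 0.06]
    - [0.02, -0.04, 0.05]
    - [0.03, -0.05, 0.03]
    - [0.03, -0.04, 0]
    - [0, 0, 0]
    - [0, 0, 0]
  turn: [0, 0, 1.5, 2, 2, 2, 0, 0]
  hand: 0.045

```text
time: 18.52
tool_pos: [0.5042, -0.1504, 0.2863]
tool_rot: [-0.0, 1.0, 0.021, -0.0]
contact_force: [-0.1, -0.4, 0.2]
gripper_width: 0.527
grasp_force: 0.0
```

Run:
```python
from h import *
import pickle
c=cam("wrist");a=grab_frame("wrist");save(a,"w4");pickle.dump(c,open("w4.pkl","wb"))
save(cv2.resize(a,(800,600)),"w4_8")
print(c[3],state()["tool_pos"],state()["tool_rot"])
for r in trace("wrist","offcut_0")[:4]: print(round(r["p"],2),r["location"],int(r["region"].sum()),at(c,r["location"],.02).round(4))
```

```text
[ 0.57328321 -0.14761293  0.42865666] [ 0.50405831 -0.14995712  0.28640701] [-2.61892632e-04  9.99777131e-01  2.11081129e-02 -2.59565503e-04]
0.81 [21.2, 215.2] 951 [[0.3993 0.1734 0.02  ]]
0.7 [113.7, 202.1] 925 [[0.4255 0.0348 0.02  ]]
0.66 [159.7, 204.2] 864 [[ 0.4254 -0.0283  0.02  ]]
```

View pics/w4_8.png

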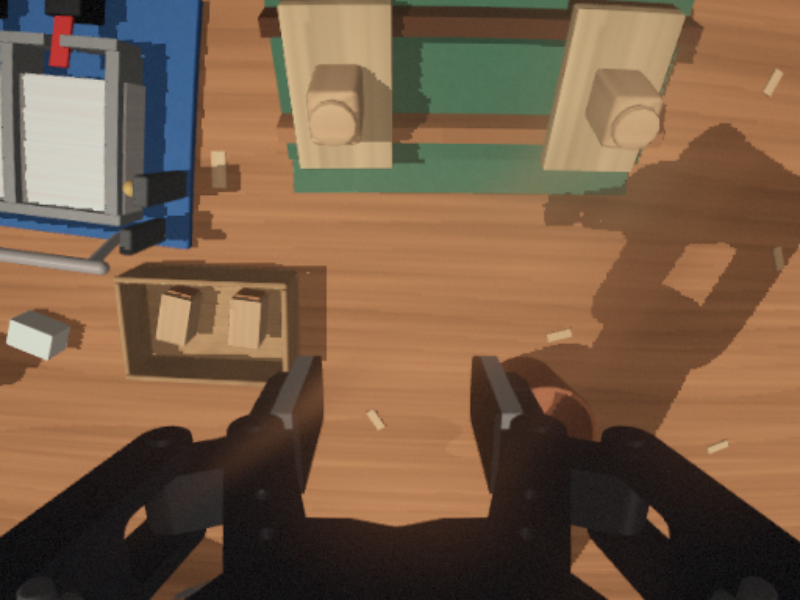

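```bash
cat > fit3.py <<'E'
from fit import *
c=pickle.load(open("w4.pkl","rb"))
obs={"A":[((299,168),-55,33,12),((391,168),-55,-33,12),((281,3),55,33,12),((391,5),55,-33,12),((332,122),5,0,63)],
"B":[((543,168),-55,33,12),((637,171),-55,-33,12),((575,3),55,33,12),((683,10),55,-33,12),((635,127),5,0,63)]}
def M(v): return R.from_euler("ZY",[v[2],-v[4]]).as_matrix()
for n,o in obs.items():
    f=lambda v: np.concatenate([proj(c,np.array([v[0],v[1],v[3]])+M(v)@(np.array(p)*1e-3))[0]-np.array(q)*s for q,*p in o]+[[(v[3]-.075)/.002,(v[4]-.5236)/.03]])
    r=least_squares(f,[.61,-.2,0.04,.075,.52]);v=r.x
    print(n,v.round(4),np.round(r.fun,1))
    for l,p in {"head mid":(5,0,34),"cap":(5,0,63),"headtop":(5,0,56),"lip":(50,0,-10),"lipedge":(45,0,-10),"lower end":(-55,0,0)}.items(): print("  ",l,(v[[0,1,3]]+M(v)@(np.array(p)*1e-3)).round(4))
E
python3 fit3.py
```

```text
A [ 0.6103 -0.1106  0.023   0.073   0.5008] [-0.  -0.3 -0.   0.6 -1.3 -0.   1.3 -0.7  0.   0.6 -1.  -0.8]
   head mid [ 0.5984 -0.1108  0.1052]
   cap [ 0.5845 -0.1112  0.1307]
   headtop [ 0.5879 -0.1111  0.1245]
   lip [ 0.659  -0.1094  0.0883]
   lipedge [ 0.6546 -0.1095  0.0859]
   lower end [ 0.5621 -0.1117  0.0466]
B [ 0.618  -0.2832  0.0579  0.0759  0.5041] [-0.1  0.8 -3.  -1.1  0.2  1.5  0.5 -0.5  1.8 -0.8  0.5 -0.7]
   head mid [ 0.6059 -0.2839  0.1081]
   cap [ 0.592  -0.2847  0.1335]
   headtop [ 0.5953 -0.2845  0.1274]
   lip [ 0.6665 -0.2803  0.0913]
   lipedge [ 0.6621 -0.2806  0.0889]
   lower end [ 0.5699 -0.2859  0.0493]
```

Emit:
play_rows:
  linear:
    - [0.019, 0.0095, 0]
    - [0.019, 0.0095, -0.01]
    - [0.019, 0.0095, -0.02]
    - [0.0192, 0.0096, -0.03]
    - [0, 0, -0.04]
    - [0, 0, -0.04]
    - [0, 0, -0.038]
    - [0, 0, 0]
  turn: [0, 0, 0, 0, 0, 0, 0, 0]

```text
time: 19.62
tool_pos: [0.5776, -0.1107, 0.1051]
tool_rot: [-0.001, 1.0, 0.021, -0.004]
contact_force: [0.2, 0.3, 0.4]
gripper_width: 0.523
grasp_force: 0.0
```

Emit:
play_rows:
  linear:
    - [0, 0, 0]
    - [0, 0, 0]
  turn: [0, 0]
  hand: 0.036

```text
time: 19.88
tool_pos: [0.5822, -0.1128, 0.1116]
tool_rot: [0.001, 1.0, 0.021, 0.002]
contact_force: [0.2, -0.7, 0.0]
gripper_width: 0.42
grasp_force: 0.0
```

Run:
```python
from h import *
s=state();print(s["tool_pos"],s["gripper_width"],s["joint_pos"].round(3))
a=grab_frame("wrist");b=grab_frame("scene");save(np.hstack([cv2.resize(a[60:330,110:400],(430,400)),cv2.resize(b[180:320,130:270],(370,400))]),"g1")
```

```text
[ 0.58223097 -0.11284681  0.11156705] 0.41993171318549577 [-0.317  0.077  1.794  0.     1.266  1.212]
```

View pics/g1.png

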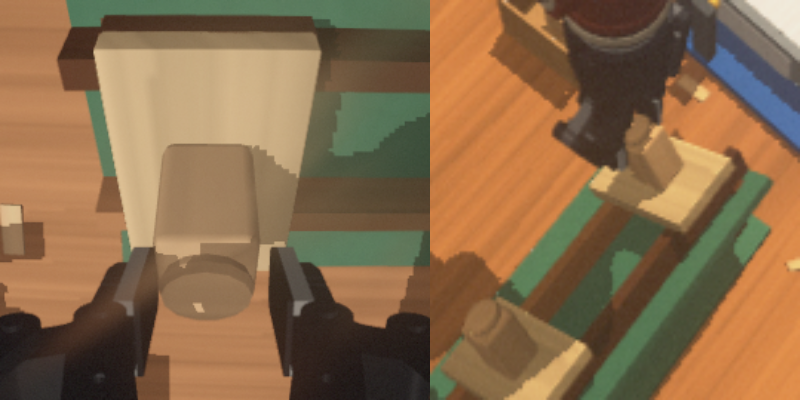

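Emit:
play_rows:
  linear:
    - [0, 0, 0]
    - [0, 0, 0]
  turn: [0, 0]
  hand: 0.031

```text
time: 20.23
tool_pos: [0.5812, -0.1123, 0.1094]
tool_rot: [-0.0, 1.0, 0.021, 0.001]
contact_force: [0.7, 2.4, 1.0]
gripper_width: 0.362
grasp_force: 1.1
```

Emit:
play_rows:
  linear:
    - [0, 0, 0]
    - [0, 0, 0]
  turn: [0, 0]
  hand: 0.03

```text
time: 20.48
tool_pos: [0.581, -0.1121, 0.1089]
tool_rot: [-0.0, 1.0, 0.021, 0.0]
contact_force: [0.4, 5.1, 2.4]
gripper_width: 0.354
grasp_force: 2.2
```

Emit:
play_rows:
  linear:
    - [0, 0, 0]
    - [0, 0, 0]
  turn: [0, 0]
  hand: 0.029

```text
time: 20.72
tool_pos: [0.581, -0.1121, 0.109]
tool_rot: [-0.0, 1.0, 0.021, 0.0]
contact_force: [0.3, 5.7, 3.4]
gripper_width: 0.346
grasp_force: 21.8
```

Emit:
play_rows:
  linear:
    - [0, 0, 0]
    - [0, 0, 0]
  turn: [0, 0]
  hand: 0.028

```text
time: 20.98
tool_pos: [0.581, -0.1121, 0.1091]
tool_rot: [-0.0, 1.0, 0.021, 0.0]
contact_force: [-0.3, 5.2, 4.4]
gripper_width: 0.343
grasp_force: 43.1
```

Emit:
play_rows:
  linear:
    - [0, 0, 0]
    - [0, 0, 0]
  turn: [0, 0]
  hand: 0.027

```text
time: 21.22
tool_pos: [0.581, -0.1121, 0.1092]
tool_rot: [-0.0, 1.0, 0.021, 0.0]
contact_force: [-0.7, 5.3, 4.7]
gripper_width: 0.334
grasp_force: 58.9
```

Emit:
play_rows:
  linear:
    - [0, 0, 0]
    - [0, 0, 0]
  turn: [0, 0]
  hand: 0.0297

```text
time: 21.48
tool_pos: [0.581, -0.1126, 0.109]
tool_rot: [-0.0, 1.0, 0.021, 0.0]
contact_force: [-0.5, 4.9, 4.6]
gripper_width: 0.351
grasp_force: 10.7
```

Emit:
play_rows:
  linear:
    - [0.0006, 0, 0.0015]
    - [0.0006, 0, 0.0015]
    - [0.0006, 0, 0.0015]
    - [0.0007, 0, 0.0015]
    - [0, 0, 0]
    - [0, 0, 0]
  turn: [0, 0, 0, 0, 0, 0]

```text
time: 22.22
tool_pos: [0.5831, -0.1126, 0.1146]
tool_rot: [0.0, 1.0, 0.021, -0.0]
contact_force: [0.5, -0.1, -1.5]
gripper_width: 0.347
grasp_force: 9.9
```

Run:
```python
from h import *
s=state();print(s["tool_pos"],s["gripper_width"],s["grasp_force"])
a=grab_frame("wrist");b=grab_frame("scene");save(np.hstack([cv2.resize(a[60:330,110:400],(430,400)),cv2.resize(b[180:320,130:270],(370,400))]),"g2")
# motion of board between pics (feature tracking on g1/g2 would need full frames)
save(a,"g2w")
```

```text
[ 0.58313123 -0.11257335  0.11459533] 0.3465140776087281 9.933938384056091
```

View pics/g2.png

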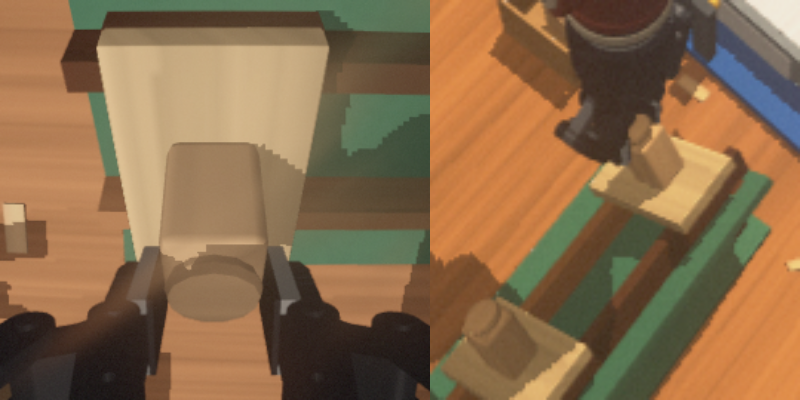

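Emit:
play_rows:
  linear:
    - [0, 0, 0]
    - [0, 0, 0]
  turn: [0, 0]
  hand: 0.03

```text
time: 22.58
tool_pos: [0.5833, -0.1126, 0.1149]
tool_rot: [0.0, 1.0, 0.021, 0.0]
contact_force: [-0.3, -0.1, -0.8]
gripper_width: 0.353
grasp_force: 0.3
```

```bash
cat >> h.py <<'E'
def edges():
    """wrist view: tracked board upper edge row and width, by the dark lip/ledge to light board change"""
    s=state();a=grab_frame("wrist").astype(float)
    r=trace("wrist","board_a");r=max(r,key=lambda q:q["p"]*(q["region"].sum()>2000)*np.exp(-((q["location"][0]-250)/80)**2)) if r else None
    if r is None: return None,a,s
    m=r["region"]; rows=np.where(m.sum(1)>40)[0]; t=rows.min()
    w=[int(m[t+k].sum()) for k in (2,4,6,8)]
    print("z",s["tool_pos"].round(4),"F",s["contact_force"].round(1),"grip",round(s["gripper_width"],4),round(s["grasp_force"],1),"top row",t,"widths",w,"p",round(r["p"],2))
    return r,a.astype(np.uint8),s
E
python3 - <<'E'
from h import *
g=cv2.imread("pics/g2w.png"); r,a,s=edges(); save(a,"g3w")
f0=cv2.cvtColor(g,cv2.COLOR_BGR2GRAY);f1=cv2.cvtColor(a,cv2.COLOR_RGB2GRAY)
p=np.float32([[178,80],[328,80],[225,160],[285,160],[330,90],[180,90]]).reshape(-1,1,2)
q,st,e=cv2.calcOpticalFlowPyrLK(f0,f1,p,None,winSize=(21,21)); print((q-p).reshape(-1,2).round(1).tolist())
E
```

```text
z [ 0.5833 -0.1126  0.1149] F [-0.3 -0.1 -0.8] grip 0.3533 0.3 top row 72 widths [139, 141, 142, 144] p 0.77
[[3.5, 4.0], [-2.299999952316284, 5.0], [1.600000023841858, 1.2000000476837158], [-0.4000000059604645, 1.5], [-2.5999999046325684, 4.300000190734863], [3.5999999046325684, 4.199999809265137]]
```

Emit:
play_rows:
  linear:
    - [0.0007, 0, 0.0016]
    - [0.0007, 0, 0.0016]
    - [0.0007, 0, 0.0016]
    - [0.0007, 0, 0.0016]
    - [0, 0, 0]
    - [0, 0, 0]
  turn: [0, 0, 0, 0, 0, 0]
  hand: 0.02995

```text
time: 23.42
tool_pos: [0.5861, -0.1126, 0.1211]
tool_rot: [0.0, 1.0, 0.021, 0.0]
contact_force: [0.8, -0.4, -0.2]
gripper_width: 0.355
grasp_force: 1.0
```

```bash
cat > step.py <<'E'
from h import *
import sys
g=cv2.imread("pics/%s.png"%sys.argv[1]); r,a,s=edges(); save(a,sys.argv[2])
f0=cv2.cvtColor(g,cv2.COLOR_BGR2GRAY);f1=cv2.cvtColor(a,cv2.COLOR_RGB2GRAY)
p=np.float32([[178,85],[325,85],[225,160],[285,160]]).reshape(-1,1,2)
q,st,e=cv2.calcOpticalFlowPyrLK(f0,f1,p,None,winSize=(21,21)); print((q-p).reshape(-1,2).round(1).tolist())
E
python3 step.py g3w g4w
```

```text
z [ 0.5861 -0.1126  0.1211] F [ 0.8 -0.4 -0.2] grip 0.3551 1.0 top row 78 widths [131, 133, 135, 136] p 0.75
[[2.700000047683716, 4.400000095367432], [-3.5, 3.299999952316284], [0.6000000238418579, 3.0], [-0.30000001192092896, 3.700000047683716]]
```

```bash
cat > pose.py <<'E'
from h import *
from scipy.optimize import minimize, differential_evolution
def box(x0,x1,y0,y1,z0,z1): return np.array([[x,y,z] for x in(x0,x1) for y in(y0,y1) for z in(z0,z1)],float)*1e-3
t=np.linspace(0,2*np.pi,24)
parts=[box(-55,55,-33,33,0,12),box(45,55,-33,33,-10,0),box(-12,22,-15,15,12,56),np.vstack([np.c_[5+15*np.cos(t),15*np.sin(t),np.full(24,h)] for h in(56,63)])*1e-3]
def sil(c,v):
    Mr=R.from_euler("ZY",[v[4],-v[3]]).as_matrix(); m=np.zeros((384,512),np.uint8)
    for p in parts: cv2.fillConvexPoly(m,cv2.convexHull(np.round(proj(c,v[:3]+p@Mr.T)*8).astype(np.int32)),1,shift=3)
    return m>0
def fitpose(v0,rmax=205,free=(0.02,0.01,0.02,0.6,0.05),name="wrist"):
    c=cam(name); a=grab_frame(name); rs=trace(name,"board_a")
    best=None
    for r in rs[:3]:
        m=r["region"].copy(); m[rmax:]=False
        def cost(v):
            k=sil(c,v); k[rmax:]=False
            return 1-(k&m).sum()/max(1,(k|m).sum())
        if cost(np.array(v0))>0.75: continue
        v0=np.array(v0,float);fr=np.array(free)
        o=differential_evolution(cost,list(zip(v0-fr,v0+fr)),popsize=8,maxiter=40,seed=1,tol=1e-4)
        if best is None or o.fun<best.fun: best=o
    return (best.x,best.fun) if best is not None else None, a
def pts(v):
    Mr=R.from_euler("ZY",[v[4],-v[3]]).as_matrix()
    return {k:(v[:3]+Mr@(np.array(p)*1e-3)).round(4) for k,p in {"P":(45,0,0),"lip":(50,0,-10),"low":(-55,0,0),"cap":(5,0,63)}.items()}
if __name__=="__main__":
    import sys
    v0=[float(x) for x in sys.argv[1:6]]
    s=state();r,a=fitpose(v0,free=[float(x) for x in sys.argv[6:11]] if len(sys.argv)>6 else (0.02,0.01,0.02,0.6,0.05)); print(s["tool_pos"].round(4),s["contact_force"].round(1),round(s["grasp_force"],1))
    if r: print(np.round(r[0],4),"IoU",round(1-r[1],3),pts(r[0]))
E
time python3 pose.py .612 -.1115 .08 .35 .0446
```

```text
[ 0.586  -0.1126  0.1211] [ 0.8 -0.5 -1.9] 0.9
[ 0.6087 -0.1117  0.0764  0.4321  0.0379] IoU 0.993 {'P': array([ 0.6496, -0.1102,  0.0953]), 'lip': array([ 0.6583, -0.1099,  0.0883]), 'low': array([ 0.5588, -0.1136,  0.0534]), 'cap': array([ 0.5869, -0.1126,  0.1357])}
real	0m4.031s
user	0m3.188s
sys	0m0.101s
```

Emit:
play_rows:
  linear:
    - [0, 0, 0]
    - [0, 0, 0]
    - [0.0009, 0, 0.0015]
    - [0.0009, 0, 0.0015]
    - [0.0008, 0, 0.0015]
    - [0, 0, 0]
  turn: [0, 0, 0, 0, 0, 0]
  hand: 0.0297

```text
time: 24.38
tool_pos: [0.5888, -0.1126, 0.1258]
tool_rot: [0.0, 1.0, 0.021, 0.0]
contact_force: [-0.8, 0.5, -2.1]
gripper_width: 0.347
grasp_force: 5.6
```

Emit:
play_rows:
  linear:
    - [0, 0, 0]
  turn: [0]
  hand: 0.0299

```text
time: 24.5
tool_pos: [0.5886, -0.1125, 0.1255]
tool_rot: [-0.0, 1.0, 0.021, -0.0]
contact_force: [0.5, 0.4, -2.6]
gripper_width: 0.352
grasp_force: 2.6
```

Emit:
play_rows:
  linear:
    - [0, 0, 0]
    - [0, 0, 0]
  turn: [0, 0]
  hand: 0.02998

```text
time: 24.75
tool_pos: [0.5887, -0.1125, 0.1257]
tool_rot: [-0.0, 1.0, 0.021, 0.0]
contact_force: [0.2, 0.4, -1.1]
gripper_width: 0.35
grasp_force: 0.3
```

```bash
python3 pose.py .612 -.1115 .08 .35 .0446
```

```text
[ 0.5887 -0.1125  0.1257] [ 0.2  0.4 -1.1] 0.3
[ 0.6103 -0.1119  0.0728  0.5031  0.0424] IoU 0.993 {'P': array([ 0.6497, -0.1102,  0.0945]), 'lip': array([ 0.6589, -0.1099,  0.0881]), 'low': array([ 0.5621, -0.114 ,  0.0462]), 'cap': array([ 0.5843, -0.113 ,  0.1304])}
```

Emit:
play_rows:
  linear:
    - [0, 0, 0]
    - [-0.0132, 0, 0]
    - [0, 0, -0.0085]
    - [0, 0, -0.0085]
    - [0, 0, 0]
    - [0, 0, 0]
  turn: [0, 0, 0, 0, 0, 0]
  hand: 0.04

```text
time: 25.6
tool_pos: [0.5754, -0.1125, 0.1084]
tool_rot: [-0.0, 1.0, 0.021, -0.0]
contact_force: [0.3, -0.5, -0.0]
gripper_width: 0.468
grasp_force: 0.0
```

Emit:
play_rows:
  linear:
    - [0, 0, 0]
    - [0, 0, 0]
    - [0, 0, 0]
  turn: [0, 0, 0]
  hand: 0.0299

```text
time: 25.98
tool_pos: [0.5756, -0.1126, 0.1088]
tool_rot: [0.0, 1.0, 0.021, 0.0]
contact_force: [-0.0, 0.2, 0.1]
gripper_width: 0.35
grasp_force: 2.1
```

Emit:
play_rows:
  linear:
    - [0, 0, 0]
    - [0, 0, 0]
  turn: [0, 0]
  hand: 0.0298

```text
time: 26.22
tool_pos: [0.5756, -0.1126, 0.1088]
tool_rot: [0.0, 1.0, 0.021, 0.0]
contact_force: [0.1, -0.5, 1.2]
gripper_width: 0.353
grasp_force: 3.9
```

Emit:
play_rows:
  linear:
    - [0.0006, 0, 0.0015]
    - [0.0006, 0, 0.0015]
    - [0.0006, 0, 0.0015]
    - [0.0007, 0, 0.0015]
    - [0, 0, 0]
    - [0, 0, 0]
  turn: [0, 0, 0, 0, 0, 0]

```text
time: 26.98
tool_pos: [0.578, -0.1126, 0.1146]
tool_rot: [0.0, 1.0, 0.021, 0.0]
contact_force: [0.1, -0.0, -0.8]
gripper_width: 0.346
grasp_force: 3.8
```

```bash
python3 pose.py .612 -.1115 .08 .35 .0446
```

```text
[ 0.578  -0.1126  0.1146] [ 0.1 -0.  -0.8] 3.8
[ 0.6091 -0.1115  0.0787  0.405   0.0402] IoU 0.992 {'P': array([ 0.6504, -0.1098,  0.0965]), 'lip': array([ 0.659 , -0.1094,  0.0892]), 'low': array([ 0.5586, -0.1135,  0.0571]), 'cap': array([ 0.5889, -0.1123,  0.1386])}
```

Emit:
play_rows:
  linear:
    - [0.0008, 0, 0.0015]
    - [0.0008, 0, 0.0015]
    - [0.0008, 0, 0.0015]
    - [0.0008, 0, 0.0015]
    - [0, 0, 0]
    - [0, 0, 0]
  turn: [0, 0, 0, 0, 0, 0]

```text
time: 27.82
tool_pos: [0.5812, -0.1126, 0.1206]
tool_rot: [0.0, 1.0, 0.021, 0.0]
contact_force: [0.4, -0.2, -0.4]
gripper_width: 0.354
grasp_force: 3.8
```

```bash
python3 pose.py .612 -.1115 .08 .35 .0446
```

```text
[ 0.5812 -0.1126  0.1206] [ 0.4 -0.2 -0.4] 3.8
[ 0.608  -0.1119  0.0807  0.3252  0.0483] IoU 0.993 {'P': array([ 0.6506, -0.1098,  0.0951]), 'lip': array([ 0.6586, -0.1094,  0.0872]), 'low': array([ 0.556 , -0.1144,  0.0632]), 'cap': array([ 0.5927, -0.1126,  0.142 ])}
```

Emit:
play_rows:
  linear:
    - [0.001, 0, 0.0016]
    - [0.001, 0, 0.0016]
    - [0.001, 0, 0.0016]
    - [0.0011, 0, 0.0016]
    - [0.0011, 0, 0.0015]
    - [0.0011, 0, 0.0015]
    - [0.0011, 0, 0.0015]
    - [0, 0, 0]
  turn: [0, 0, 0, 0, 0, 0, 0, 0]

```text
time: 28.92
tool_pos: [0.5887, -0.1126, 0.1317]
tool_rot: [0.0, 1.0, 0.021, 0.0]
contact_force: [-0.5, -0.3, -1.6]
gripper_width: 0.346
grasp_force: 3.7
```

```bash
python3 pose.py .612 -.1115 .085 .2 .0446
```

```text
[ 0.5887 -0.1126  0.1317] [-0.5 -0.3 -1.6] 3.7
[ 0.6121 -0.1118  0.0908  0.2508  0.0383] IoU 0.995 {'P': array([ 0.6557, -0.1102,  0.102 ]), 'lip': array([ 0.663 , -0.1099,  0.0935]), 'low': array([ 0.5589, -0.1139,  0.0771]), 'cap': array([ 0.6013, -0.1122,  0.1531])}
```

Emit:
play_rows:
  linear:
    - [0, 0, 0]
    - [0, 0, 0]
  turn: [0, 0]
  hand: 0.02988

```text
time: 29.28
tool_pos: [0.5885, -0.1125, 0.1314]
tool_rot: [-0.0, 1.0, 0.021, -0.0]
contact_force: [-0.1, -0.0, -1.4]
gripper_width: 0.352
grasp_force: 3.1
```

```bash
python3 pose.py .612 -.1115 .085 .2 .0446
```

```text
[ 0.5885 -0.1125  0.1314] [-0.1 -0.  -1.4] 3.1
[ 0.6081 -0.1119  0.0884  0.1943  0.0373] IoU 0.992 {'P': array([ 0.6523, -0.1103,  0.097 ]), 'lip': array([ 0.6591, -0.11  ,  0.0882]), 'low': array([ 0.5542, -0.1139,  0.0777]), 'cap': array([ 0.6009, -0.1122,  0.1511])}
```

Emit:
play_rows:
  linear:
    - [0.0011, 0, 0.0014]
    - [0.0011, 0, 0.0014]
    - [0.0011, 0, 0.0014]
    - [0.0011, 0, 0.0014]
    - [0.0011, 0, 0.0014]
    - [0, 0, 0]
    - [0, 0, 0]
  turn: [0, 0, 0, 0, 0, 0, 0]

```text
time: 30.25
tool_pos: [0.594, -0.1125, 0.1384]
tool_rot: [-0.0, 1.0, 0.021, -0.0]
contact_force: [0.5, -0.1, -1.1]
gripper_width: 0.349
grasp_force: 3.1
```

```bash
python3 pose.py .612 -.1115 .09 .1 .0446
```

```text
[ 0.594  -0.1125  0.1384] [ 0.5 -0.1 -1.1] 3.1
[ 0.6114 -0.1121  0.0955  0.1135  0.0413] IoU 0.995 {'P': array([ 0.6561, -0.1103,  0.1006]), 'lip': array([ 0.6622, -0.11  ,  0.0912]), 'low': array([ 0.5568, -0.1144,  0.0893]), 'cap': array([ 0.6092, -0.1122,  0.1586])}
```

Emit:
play_rows:
  linear:
    - [0, 0, 0]
    - [0, 0, 0]
    - [0, 0, 0]
  turn: [0, 0, 0]
  hand: 0.015

```text
time: 30.72
tool_pos: [0.594, -0.1125, 0.1384]
tool_rot: [0.0, 1.0, 0.021, 0.0]
contact_force: [-1.1, -0.2, -2.3]
gripper_width: 0.331
grasp_force: 59.2
```

Emit:
play_rows:
  linear:
    - [0, 0, 0.005]
    - [0, 0, 0.01]
    - [0, 0, 0.015]
    - [0, 0, 0.015]
    - [0, 0, 0.015]
    - [0, 0, 0]
    - [0, 0, 0]
  turn: [0, 0, 0, 0, 0, 0, 0]

```text
time: 31.6
tool_pos: [0.5938, -0.1125, 0.1982]
tool_rot: [-0.0, 1.0, 0.021, -0.0]
contact_force: [-0.1, 0.1, -1.3]
gripper_width: 0.33
grasp_force: 59.2
```

```bash
python3 pose.py .612 -.1115 .155 .1 .0446
```

```text
[ 0.5938 -0.1125  0.1982] [-0.1  0.1 -1.3] 59.2
[ 0.6115 -0.1121  0.1568  0.0744  0.0428] IoU 0.992 {'P': array([ 0.6563, -0.1101,  0.1602]), 'lip': array([ 0.6621, -0.1099,  0.1506]), 'low': array([ 0.5567, -0.1144,  0.1527]), 'cap': array([ 0.6118, -0.112 ,  0.22  ])}
```

Emit:
play_rows:
  linear:
    - [-0.003, 0.025, 0]
    - [-0.003, 0.038, 0]
    - [-0.003, 0.042, 0]
    - [-0.003, 0.045, 0]
    - [-0.003, 0.045, 0]
    - [-0.003, 0.042, 0]
    - [-0.003, 0.038, 0]
    - [-0.003, 0.0287, 0]
  turn: [-0.9, -1, -1, -1, -1, -0.9, -0.9, -0.8]

```text
time: 32.7
tool_pos: [0.5692, 0.1927, 0.1975]
tool_rot: [0.0, 0.999, -0.044, -0.001]
contact_force: [0.5, 0.5, -0.6]
gripper_width: 0.33
grasp_force: 59.4
```

Emit:
play_rows:
  linear:
    - [0, 0, 0]
    - [0, 0, 0]
    - [0, 0, 0]
  turn: [0, 0, 0]

```text
time: 33.08
tool_pos: [0.5701, 0.1902, 0.1982]
tool_rot: [0.0, 0.999, -0.045, -0.0]
contact_force: [0.5, 0.3, -0.4]
gripper_width: 0.328
grasp_force: 59.4
```

```bash
python3 pose.py .587 .19 .155 .07 -.09
python3 - <<'E'
from h import *
a=grab_frame("wrist");c=cam("wrist");r=trace("wrist","lever_0")
print([(round(q["p"],2),np.round(q["location"],1).tolist(),at(c,q["location"],.05).round(4).tolist()) for q in r[:4]])
save(a,"b1")
a=grab_frame("top");c=cam("top")
for q in trace("top","lever_0")[:4]: print("top",round(q["p"],2),q["location"],at(c,q["location"],.045).round(4))
E
```

```text
[0.5701 0.1902 0.1982] [ 0.5  0.3 -0.4] 59.4
[ 0.5875  0.1884  0.1554  0.102  -0.0932] IoU 0.992 {'P': array([0.6321, 0.1843, 0.16  ]), 'lip': array([0.6381, 0.1837, 0.1506]), 'low': array([0.533 , 0.1935, 0.1498]), 'cap': array([0.5861, 0.1886, 0.2186])}
[(0.94, [343.8, 77.5], [[0.6461, 0.1048, 0.05]]), (0.69, [151.8, 82.1], [[0.6572, 0.2706, 0.05]]), (0.64, [250.6, 72.8], [[0.6565, 0.1847, 0.05]])]
top 0.66 [248.2, 107.4] [[0.7896 0.0199 0.045 ]]
top 0.49 [220.8, 156.0] [[0.6454 0.1032 0.045 ]]
```

Run:
```python
from fit import *
for n in ["w2","w_bed"]:
    a=cv2.imread("pics/%s.png"%n);c=pickle.load(open(n+".pkl","rb"))
    hsv=cv2.cvtColor(a,cv2.COLOR_BGR2HSV); m=((hsv[...,1]<45)&(hsv[...,2]>150)).astype(np.uint8); m[135:]=0
    k,l,st,ce=cv2.connectedComponentsWithStats(m)
    for i in range(1,k):
        if st[i,4]<700: continue
        cs=cv2.findContours((l==i).astype(np.uint8),cv2.RETR_EXTERNAL,cv2.CHAIN_APPROX_NONE)[0][0]
        P=at(c,cs.reshape(-1,2).astype(float),.04)[:,:2]
        q=(P-[.5865,.1893])@np.array([[np.cos(-.089),-np.sin(-.089)],[np.sin(-.089),np.cos(-.089)]])
        print(n,st[i].tolist(),"bay-frame 2/98% x",np.percentile(q[:,0],[3,97]).round(4),"y",np.percentile(q[:,1],[3,97]).round(4))
```

```text
w2 [155, 41, 62, 86, 4908] bay-frame 2/98% x [-0.0585  0.0399] y [0.0515 0.1217]
w2 [228, 41, 61, 86, 3585] bay-frame 2/98% x [-0.0584  0.0399] y [-0.034   0.0368]
w2 [298, 42, 63, 86, 3509] bay-frame 2/98% x [-0.059   0.0395] y [-0.1188 -0.0483]
w_bed [122, 17, 49, 57, 2425] bay-frame 2/98% x [-0.0343  0.0396] y [0.0527 0.1211]
w_bed [179, 21, 53, 59, 1575] bay-frame 2/98% x [-0.0344  0.0395] y [-0.0337  0.0363]
w_bed [239, 27, 53, 58, 1656] bay-frame 2/98% x [-0.0345  0.0391] y [-0.1187 -0.0487]
```

Emit:
play_rows:
  linear:
    - [0.0001, 0.0022, -0.015]
    - [0, 0, -0.025]
    - [0, 0, -0.025]
    - [0, 0, -0.02]
    - [0, 0, -0.012]
    - [0, 0, -0.007]
    - [0, 0, 0]
    - [0, 0, 0]
  turn: [0, 0, 0, 0, 0, 0, 0, 0]

```text
time: 34.38
tool_pos: [0.5708, 0.1935, 0.0955]
tool_rot: [-0.0, 0.999, -0.045, 0.001]
contact_force: [0.0, -0.4, -1.6]
gripper_width: 0.331
grasp_force: 59.4
```

Emit:
play_rows:
  linear:
    - [0, 0, -0.002]
    - [0, 0, -0.002]
    - [0, 0, -0.002]
    - [0, 0, 0]
  turn: [0, 0, 0, 0]

```text
time: 34.88
tool_pos: [0.5716, 0.1934, 0.0901]
tool_rot: [-0.0, 0.999, -0.045, 0.002]
contact_force: [3.1, -0.1, 5.1]
gripper_width: 0.328
grasp_force: 60.0
```

```bash
python3 pose.py .587 .19 .045 .07 -.09
```

```text
[0.5716 0.1934 0.0901] [ 3.1 -0.1  5.1] 60.0
[ 0.588   0.1916  0.0462  0.1171 -0.0897] IoU 0.992 {'P': array([0.6326, 0.1876, 0.0514]), 'lip': array([0.6387, 0.1871, 0.0421]), 'low': array([0.5336, 0.1965, 0.0397]), 'cap': array([0.5857, 0.1918, 0.1093])}
```

Emit:
play_rows:
  linear:
    - [0, 0, -0.001]
    - [0, 0, -0.002]
    - [0, 0, 0]
  turn: [0, 0, 0]
  hand: 0.0299

```text
time: 35.35
tool_pos: [0.5699, 0.1933, 0.0849]
tool_rot: [0.0, 0.999, -0.045, -0.0]
contact_force: [1.7, 0.2, 0.3]
gripper_width: 0.348
grasp_force: 2.7
```

Emit:
play_rows:
  linear:
    - [0, 0, 0]
    - [0, 0, 0]
    - [0, 0, 0]
  turn: [0, 0, 0]
  hand: 0.045

```text
time: 35.72
tool_pos: [0.5695, 0.1933, 0.0849]
tool_rot: [0.0, 0.999, -0.045, -0.001]
contact_force: [-0.1, 0.6, 0.2]
gripper_width: 0.528
grasp_force: 0.0
```

```bash
python3 pose.py .588 .191 .04 0.02 -.09
```

```text
[0.5695 0.1933 0.0849] [-0.1  0.6  0.2] 0.0
[ 0.5821  0.1916  0.0377  0.0225 -0.0826] IoU 0.996 {'P': array([0.6269, 0.1879, 0.0388]), 'lip': array([0.6321, 0.1875, 0.0289]), 'low': array([0.5273, 0.1962, 0.0365]), 'cap': array([0.5857, 0.1913, 0.1008])}
```

Emit:
play_rows:
  linear:
    - [0, 0, 0]
    - [0, 0, 0]
    - [0, 0, 0]
    - [0.0015, 0, 0]
    - [0.0015, 0, 0]
    - [0.0012, 0, 0]
    - [0, 0, 0]
  turn: [0, 0, 0, 0, 0, 0, 0]
  hand: 0.0297

```text
time: 36.7
tool_pos: [0.5745, 0.1934, 0.0855]
tool_rot: [-0.0, 0.999, -0.045, 0.0]
contact_force: [-0.5, 0.0, -0.5]
gripper_width: 0.348
grasp_force: 5.0
```

Emit:
play_rows:
  linear:
    - [0, 0, 0]
    - [0, 0, 0]
    - [0, 0, 0]
    - [0, 0, 0]
  turn: [0, 0, 0, 0]
  hand: 0.045

```text
time: 37.2
tool_pos: [0.5744, 0.1933, 0.0855]
tool_rot: [0.0, 0.999, -0.045, 0.0]
contact_force: [-0.5, 0.1, -0.3]
gripper_width: 0.53
grasp_force: 0.0
```

```bash
python3 pose.py .588 .191 .04 0.02 -.09
```

```text
[0.5744 0.1933 0.0855] [-0.5  0.1 -0.3] 0.0
[ 0.5867  0.1922  0.0411 -0.0454 -0.0951] IoU 0.992 {'P': array([0.6314, 0.1879, 0.0391]), 'lip': array([0.636 , 0.1875, 0.0289]), 'low': array([0.532 , 0.1974, 0.0436]), 'cap': array([0.5945, 0.1914, 0.1039])}
```

Emit:
play_rows:
  linear:
    - [0, 0, 0.03]
    - [0, 0, 0.05]
    - [0, 0, 0.05]
    - [-0.01, 0, 0.05]
    - [-0.03, 0, 0]
    - [-0.02, 0, 0]
    - [0, 0, 0]
    - [0, 0, 0]
  turn: [0, 0, 0, 0, 0, 0, 0, 0]

```text
time: 38.3
tool_pos: [0.5147, 0.1933, 0.2654]
tool_rot: [0.0, 0.999, -0.045, 0.0]
contact_force: [0.6, -0.5, 0.4]
gripper_width: 0.525
grasp_force: 0.0
```

```bash
python3 pose.py .588 .191 .04 0.02 -.09
python3 - <<'E'
from h import *
a=grab_frame("wrist");b=grab_frame("scene")
save(np.hstack([cv2.resize(a[0:200,120:400],(500,357)),cv2.resize(b[120:220,230:360],(300,357))]),"s1")
for q in trace("scene","offcut_0")[:5]: print(round(q["p"],2),q["location"],at(cam("scene"),q["location"],.02).round(3))
E
```

```text
[0.5147 0.1933 0.2654] [ 0.6 -0.5  0.4] 0.0
[ 0.5876  0.1919  0.0378 -0.0805 -0.0999] IoU 0.989 {'P': array([0.6323, 0.1874, 0.0342]), 'lip': array([0.6364, 0.187 , 0.0238]), 'low': array([0.5331, 0.1973, 0.0422]), 'cap': array([0.5976, 0.1909, 0.1002])}
0.73 [343.9, 216.9] [[0.775 0.146 0.02 ]]
0.7 [198.5, 169.5] [[0.424 0.034 0.02 ]]
0.68 [174.3, 189.6] [[ 0.418 -0.046  0.02 ]]
0.66 [333.9, 154.0] [[0.657 0.284 0.02 ]]
0.52 [223.6, 130.2] [[0.393 0.168 0.02 ]]
```

View pics/s1.png

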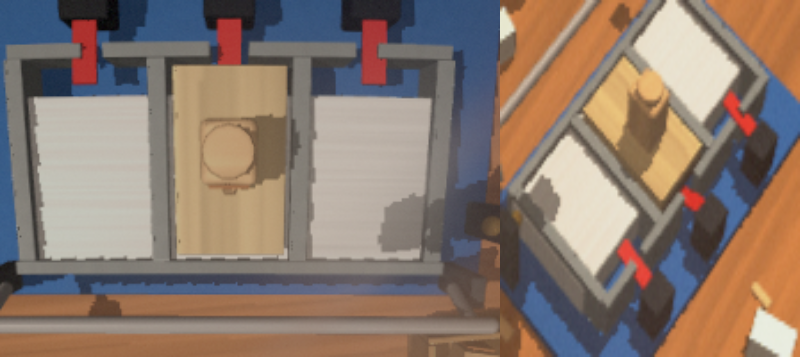

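Run:
```python
from pose import *
for name in ["wrist","scene"]:
  for tl in (0,-.08):
    r,a=fitpose([.5876,.1915,.04,tl,-.092],rmax=384 if name=="scene" else 205,free=(.008,.006,.001,.005,.02),name=name)
    print(name,tl,r and (r[0].round(4),round(1-r[1],3)))
```

```text
wrist 0 (array([ 5.871e-01,  1.918e-01,  3.920e-02, -1.000e-04, -9.750e-02]), np.float64(0.961))
wrist -0.08 (array([ 0.5872,  0.1917,  0.039 , -0.0809, -0.0883]), np.float64(0.989))
scene 0 (array([ 0.5858,  0.1917,  0.0391, -0.0042, -0.0797]), np.float64(0.896))
scene -0.08 (array([ 0.5859,  0.1907,  0.0394, -0.0775, -0.092 ]), np.float64(0.894))
```

Emit:
play_rows:
  linear:
    - [0.031, 0.002, -0.02]
    - [0, 0, -0.05]
    - [0, 0, -0.05]
    - [0, 0, -0.04]
    - [0, 0, -0.03]
    - [0, 0, 0]
    - [0, 0, 0]
    - [0, 0, 0]
  turn: [0, 0, 0, 0, 0, 0, 0, 0]
  hand: 0

```text
time: 39.95
tool_pos: [0.5469, 0.1957, 0.0779]
tool_rot: [-0.001, 0.999, -0.045, 0.002]
contact_force: [0.2, -0.3, 0.2]
gripper_width: -0.006
grasp_force: 0.0
```

Emit:
play_rows:
  linear:
    - [0, 0, -0.004]
    - [0, 0, -0.004]
    - [0, 0, 0]
  turn: [0, 0, 0]

```text
time: 40.33
tool_pos: [0.5448, 0.1952, 0.0669]
tool_rot: [0.0, 0.999, -0.045, -0.001]
contact_force: [0.8, -0.2, 0.3]
gripper_width: -0.001
grasp_force: 0.0
```

Emit:
play_rows:
  linear:
    - [0, 0, -0.003]
    - [0, 0, 0]
    - [0, 0, 0]
  turn: [0, 0, 0]

```text
time: 40.7
tool_pos: [0.5453, 0.1953, 0.0644]
tool_rot: [-0.0, 0.999, -0.045, -0.0]
contact_force: [0.9, -0.6, -0.2]
gripper_width: -0.0
grasp_force: 0.0
```

Emit:
play_rows:
  linear:
    - [0, 0, -0.003]
    - [0, 0, 0]
    - [0, 0, 0]
  turn: [0, 0, 0]

```text
time: 41.08
tool_pos: [0.5453, 0.1953, 0.0614]
tool_rot: [0.0, 0.999, -0.045, -0.0]
contact_force: [-0.3, -1.3, -0.4]
gripper_width: -0.002
grasp_force: 0.0
```

Emit:
play_rows:
  linear:
    - [0, 0, -0.003]
    - [0, 0, 0]
    - [0, 0, 0]
  turn: [0, 0, 0]

```text
time: 41.45
tool_pos: [0.5453, 0.1953, 0.0584]
tool_rot: [0.0, 0.999, -0.045, -0.0]
contact_force: [-0.5, 1.3, 0.4]
gripper_width: -0.002
grasp_force: 0.0
```

Emit:
play_rows:
  linear:
    - [0, 0, -0.002]
    - [0, 0, 0]
    - [0, 0, 0]
  turn: [0, 0, 0]

```text
time: 41.82
tool_pos: [0.5453, 0.1953, 0.0564]
tool_rot: [0.0, 0.999, -0.045, -0.0]
contact_force: [0.1, 0.0, -0.8]
gripper_width: 0.0
grasp_force: 0.0
```

Emit:
play_rows:
  linear:
    - [0, 0, -0.002]
    - [0, 0, 0]
    - [0, 0, 0]
  turn: [0, 0, 0]

```text
time: 42.2
tool_pos: [0.5453, 0.1954, 0.0544]
tool_rot: [-0.0, 0.999, -0.045, -0.0]
contact_force: [0.1, 0.5, -0.2]
gripper_width: -0.001
grasp_force: 0.0
```

Emit:
play_rows:
  linear:
    - [0, 0, -0.002]
    - [0, 0, 0]
    - [0, 0, 0]
  turn: [0, 0, 0]

```text
time: 42.58
tool_pos: [0.5453, 0.1954, 0.0524]
tool_rot: [0.0, 0.999, -0.045, -0.0]
contact_force: [-0.2, -0.5, -0.5]
gripper_width: 0.002
grasp_force: 0.0
```

Emit:
play_rows:
  linear:
    - [0, 0, -0.002]
    - [0, 0, 0]
    - [0, 0, 0]
  turn: [0, 0, 0]

```text
time: 42.95
tool_pos: [0.5455, 0.1954, 0.052]
tool_rot: [0.0, 0.999, -0.044, -0.0]
contact_force: [-4.0, -1.3, 8.1]
gripper_width: -0.001
grasp_force: 4.1
```

Emit:
play_rows:
  linear:
    - [0, 0, 0.04]
    - [0, 0, 0.055]
    - [0, 0, 0.055]
    - [0, -0.02, 0.05]
    - [0, -0.045, 0]
    - [0, -0.055, 0]
    - [0, -0.055, 0]
    - [0, -0.055, 0]
  turn: [0, 0, 0, 1, 1, 1, 1, 1]
  hand: 0.045

```text
time: 43.95
tool_pos: [0.5451, -0.0363, 0.2506]
tool_rot: [0.0, 1.0, -0.0, 0.0]
contact_force: [0.8, -0.4, 0.0]
gripper_width: 0.527
grasp_force: 0.0
```

Emit:
play_rows:
  linear:
    - [0, -0.055, 0]
    - [0, -0.055, 0]
    - [0, -0.055, 0]
    - [0, -0.045, 0]
    - [0, -0.025, 0]
    - [0, 0, 0]
    - [0, 0, 0]
    - [0, 0, 0]
  turn: [1, 1, 0.7, 0, 0, 0, 0, 0]

```text
time: 44.95
tool_pos: [0.5456, -0.2682, 0.2505]
tool_rot: [-0.0, 1.0, 0.024, 0.0]
contact_force: [-0.1, 0.2, 0.5]
gripper_width: 0.523
grasp_force: 0.0
```

```bash
python3 pose.py .618 -.2845 .074 .5 .05 .015 .008 .006 .05 .04
python3 - <<'E'
from h import *
print(state()["tool_rot"])
E
```

```text
[ 0.5456 -0.2682  0.2505] [-0.1  0.2  0.5] 0.0
[ 0.6172 -0.2842  0.0683  0.4889  0.0411] IoU 0.989 {'P': array([ 0.6569, -0.2826,  0.0895]), 'lip': array([ 0.666 , -0.2822,  0.083 ]), 'low': array([ 0.5687, -0.2862,  0.0425]), 'cap': array([ 0.592 , -0.2853,  0.1263])}
[-2.31756353e-05  9.99725901e-01  2.34118319e-02  9.30597311e-05]
```

Emit:
play_rows:
  linear:
    - [0.012, -0.006, -0.03]
    - [0.012, -0.006, -0.03]
    - [0.0128, -0.0051, -0.03]
    - [0, 0, -0.025]
    - [0, 0, -0.018]
    - [0, 0, -0.0085]
    - [0, 0, 0]
    - [0, 0, 0]
  turn: [0, 0, 0, 0, 0, 0, 0, 0]
  hand: 0.04

```text
time: 46.05
tool_pos: [0.5828, -0.2871, 0.1104]
tool_rot: [0.001, 1.0, 0.023, 0.001]
contact_force: [-0.2, -0.5, -0.6]
gripper_width: 0.468
grasp_force: 0.0
```

```bash
python3 pose.py .618 -.2845 .074 .5 .05 .015 .008 .006 .05 .04
```

```text
[ 0.5828 -0.2871  0.1104] [-0.2 -0.5 -0.6] 0.0
[ 0.6163 -0.284   0.0734  0.5179  0.0392] IoU 0.994 {'P': array([ 0.6554, -0.2825,  0.0957]), 'lip': array([ 0.6647, -0.2821,  0.0895]), 'low': array([ 0.5686, -0.2859,  0.0462]), 'cap': array([ 0.5895, -0.2851,  0.1306])}
```

Emit:
play_rows:
  linear:
    - [-0.0012, 0.0018, -0.001]
    - [0, 0, 0]
    - [0, 0, 0]
  turn: [0, 0, 0]

```text
time: 46.52
tool_pos: [0.5809, -0.285, 0.108]
tool_rot: [0.0, 1.0, 0.023, 0.0]
contact_force: [0.4, -0.4, -0.4]
gripper_width: 0.468
grasp_force: 0.0
```

Emit:
play_rows:
  linear:
    - [0, 0, 0]
    - [0, 0, 0]
    - [0, 0, 0]
  turn: [0, 0, 0]
  hand: 0.0299

```text
time: 46.9
tool_pos: [0.5809, -0.285, 0.108]
tool_rot: [0.0, 1.0, 0.023, -0.0]
contact_force: [-1.3, -1.0, 0.3]
gripper_width: 0.351
grasp_force: 2.4
```

Emit:
play_rows:
  linear:
    - [0, 0, 0]
    - [0, 0, 0]
    - [0, 0, 0]
  turn: [0, 0, 0]
  hand: 0.0298

```text
time: 47.28
tool_pos: [0.5809, -0.285, 0.108]
tool_rot: [0.0, 1.0, 0.023, -0.0]
contact_force: [-0.6, -1.1, 0.0]
gripper_width: 0.351
grasp_force: 4.0
```

Same as the first blank. Now the arc.

Emit:
play_rows:
  linear:
    - [0.0006, 0, 0.0015]
    - [0.0006, 0, 0.0015]
    - [0.0006, 0, 0.0015]
    - [0.0007, 0, 0.0015]
    - [0, 0, 0]
    - [0, 0, 0]
  turn: [0, 0, 0, 0, 0, 0]

```text
time: 48.02
tool_pos: [0.5835, -0.2849, 0.114]
tool_rot: [0.0, 1.0, 0.023, 0.0]
contact_force: [0.1, 0.5, -1.4]
gripper_width: 0.35
grasp_force: 3.8
```

```bash
python3 pose.py .616 -.2845 .08 .35 .0446
```

```text
[ 0.5835 -0.2849  0.114 ] [ 0.1  0.5 -1.4] 3.8
[ 0.6152 -0.2838  0.0778  0.422   0.0459] IoU 0.992 {'P': array([ 0.6562, -0.2819,  0.0962]), 'lip': array([ 0.6649, -0.2815,  0.0891]), 'low': array([ 0.5651, -0.2861,  0.0553]), 'cap': array([ 0.594 , -0.2848,  0.1373])}
```

Emit:
play_rows:
  linear:
    - [0.0008, 0, 0.0015]
    - [0.0008, 0, 0.0015]
    - [0.0008, 0, 0.0015]
    - [0.0008, 0, 0.0015]
    - [0, 0, 0]
    - [0, 0, 0]
  turn: [0, 0, 0, 0, 0, 0]

```text
time: 48.88
tool_pos: [0.5867, -0.285, 0.12]
tool_rot: [0.0, 1.0, 0.023, 0.0]
contact_force: [0.4, -0.8, -0.8]
gripper_width: 0.349
grasp_force: 3.8
```

```bash
python3 pose.py .616 -.2845 .08 .35 .0446
```

```text
[ 0.5867 -0.285   0.12  ] [ 0.4 -0.8 -0.8] 3.8
[ 0.6142 -0.2842  0.0819  0.322   0.0519] IoU 0.995 {'P': array([ 0.6569, -0.2819,  0.0961]), 'lip': array([ 0.6648, -0.2815,  0.0882]), 'low': array([ 0.5621, -0.2869,  0.0645]), 'cap': array([ 0.5991, -0.2849,  0.1433])}
```

Emit:
play_rows:
  linear:
    - [0.001, 0, 0.0015]
    - [0.001, 0, 0.0015]
    - [0.001, 0, 0.0015]
    - [0.001, 0, 0.0015]
    - [0, 0, 0]
    - [0, 0, 0]
  turn: [0, 0, 0, 0, 0, 0]
  hand: 0.02986

```text
time: 49.72
tool_pos: [0.5907, -0.285, 0.1261]
tool_rot: [0.0, 1.0, 0.023, 0.0]
contact_force: [-0.3, 0.4, -1.7]
gripper_width: 0.352
grasp_force: 3.7
```

```bash
python3 pose.py .616 -.2845 .085 .25 .0446
```

```text
[ 0.5907 -0.285   0.1261] [-0.3  0.4 -1.7] 3.7
[ 0.6147 -0.2843  0.0859  0.2385  0.0526] IoU 0.99 {'P': array([ 0.6583, -0.282 ,  0.0966]), 'lip': array([ 0.6656, -0.2816,  0.088 ]), 'low': array([ 0.5613, -0.2871,  0.0729]), 'cap': array([ 0.6047, -0.2848,  0.1483])}
```

Emit:
play_rows:
  linear:
    - [0.001, 0, 0.0014]
    - [0.001, 0, 0.0014]
    - [0.001, 0, 0.0014]
    - [0.001, 0, 0.0014]
    - [0, 0, 0]
    - [0, 0, 0]
  turn: [0, 0, 0, 0, 0, 0]
  hand: 0.02988

```text
time: 50.58
tool_pos: [0.5946, -0.285, 0.1316]
tool_rot: [0.0, 1.0, 0.023, 0.0]
contact_force: [0.9, 0.0, -1.1]
gripper_width: 0.347
grasp_force: 3.1
```

```bash
python3 pose.py .616 -.2845 .09 .15 .0446
```

```text
[ 0.5946 -0.285   0.1316] [ 0.9  0.  -1.1] 3.1
[ 0.614  -0.2843  0.0879  0.1681  0.0447] IoU 0.993 {'P': array([ 0.6583, -0.2823,  0.0955]), 'lip': array([ 0.6649, -0.282 ,  0.0864]), 'low': array([ 0.5598, -0.2867,  0.0787]), 'cap': array([ 0.6084, -0.2845,  0.1509])}
```

One more small step, then grip firmly and lift.

Emit:
play_rows:
  linear:
    - [0.0011, 0, 0.0014]
    - [0.0011, 0, 0.0014]
    - [0.0011, 0, 0.0014]
    - [0.0011, 0, 0.0014]
    - [0, 0, 0]
    - [0, 0, 0]
  turn: [0, 0, 0, 0, 0, 0]
  hand: 0.02988

```text
time: 51.42
tool_pos: [0.599, -0.2849, 0.1371]
tool_rot: [-0.0, 1.0, 0.023, -0.0]
contact_force: [0.3, -0.4, -2.0]
gripper_width: 0.349
grasp_force: 3.1
```

```bash
python3 pose.py .616 -.2845 .095 .1 .0446
```

```text
[ 0.599  -0.2849  0.1371] [ 0.3 -0.4 -2. ] 3.1
[ 0.6143 -0.2845  0.0931  0.082   0.0454] IoU 0.993 {'P': array([ 0.6591, -0.2824,  0.0968]), 'lip': array([ 0.6649, -0.2822,  0.0872]), 'low': array([ 0.5596, -0.287 ,  0.0886]), 'cap': array([ 0.6142, -0.2845,  0.1563])}
```

Emit:
play_rows:
  linear:
    - [0, 0, 0]
    - [0, 0, 0]
    - [0, 0, 0]
  turn: [0, 0, 0]
  hand: 0.015

```text
time: 51.9
tool_pos: [0.599, -0.2849, 0.1372]
tool_rot: [-0.0, 1.0, 0.023, 0.0]
contact_force: [-0.4, -0.2, -1.3]
gripper_width: 0.328
grasp_force: 59.2
```

```bash
python3 pose.py .616 -.2845 .095 .1 .0446
```

```text
[ 0.599  -0.2849  0.1372] [-0.4 -0.2 -1.3] 59.2
[ 0.6143 -0.2844  0.0925  0.1011  0.0441] IoU 0.991 {'P': array([ 0.659 , -0.2824,  0.097 ]), 'lip': array([ 0.665 , -0.2822,  0.0875]), 'low': array([ 0.5596, -0.2868,  0.0869]), 'cap': array([ 0.6129, -0.2845,  0.1556])}
```

Emit:
play_rows:
  linear:
    - [0, 0, 0.005]
    - [0, 0, 0.012]
    - [0, 0, 0.015]
    - [0, 0, 0.015]
    - [0, 0, 0.015]
    - [0, 0.02, 0]
    - [-0.003, 0.035, 0]
    - [-0.004, 0.04, 0]
  turn: [0, 0, 0, 0, 0, 0, -0.9, -0.9]

```text
time: 53.0
tool_pos: [0.5914, -0.1879, 0.1983]
tool_rot: [-0.001, 1.0, 0.006, -0.001]
contact_force: [0.2, 0.6, -0.6]
gripper_width: 0.326
grasp_force: 59.3
```

Emit:
play_rows:
  linear:
    - [-0.004, 0.045, 0]
    - [-0.004, 0.045, 0]
    - [-0.004, 0.045, 0]
    - [-0.004, 0.045, 0]
    - [-0.004, 0.045, 0]
    - [-0.004, 0.04, 0]
    - [-0.003, 0.0324, 0]
    - [0, 0, 0]
  turn: [-0.9, -0.9, -0.9, -0.9, -0.9, -0.9, -0.45, 0]

```text
time: 54.0
tool_pos: [0.5635, 0.1103, 0.1984]
tool_rot: [-0.0, 0.999, -0.042, -0.001]
contact_force: [-0.3, -0.4, -2.4]
gripper_width: 0.328
grasp_force: 59.5
```

Emit:
play_rows:
  linear:
    - [0, 0, 0]
    - [0, 0, 0]
    - [0, 0, 0]
  turn: [0, 0, 0]

```text
time: 54.38
tool_pos: [0.565, 0.1067, 0.1991]
tool_rot: [0.0, 0.999, -0.045, -0.0]
contact_force: [-0.1, 0.0, -1.0]
gripper_width: 0.325
grasp_force: 59.5
```

```bash
python3 pose.py .58 .106 .155 .1 -.09
```

```text
[0.565  0.1067 0.1991] [-0.1  0.  -1. ] 59.5
[ 0.5804  0.105   0.1542  0.1331 -0.0869] IoU 0.991 {'P': array([0.6248, 0.1011, 0.1602]), 'lip': array([0.6311, 0.1006, 0.151 ]), 'low': array([0.5261, 0.1097, 0.1469]), 'cap': array([0.577 , 0.1053, 0.2173])}
```

Emit:
play_rows:
  linear:
    - [0.0025, 0.0002, -0.015]
    - [0, 0, -0.025]
    - [0, 0, -0.025]
    - [0, 0, -0.02]
    - [0, 0, -0.01]
    - [0, 0, -0.006]
    - [0, 0, 0]
    - [0, 0, 0]
  turn: [0, 0, 0, 0, 0, 0, 0, 0]

```text
time: 55.48
tool_pos: [0.5682, 0.1077, 0.0992]
tool_rot: [-0.0, 0.999, -0.044, 0.001]
contact_force: [-0.1, 0.4, -1.6]
gripper_width: 0.329
grasp_force: 59.5
```

Emit:
play_rows:
  linear:
    - [0, 0, -0.002]
    - [0, 0, -0.002]
    - [0, 0, -0.002]
    - [0, 0, 0]
    - [0, 0, 0]
  turn: [0, 0, 0, 0, 0]

```text
time: 56.1
tool_pos: [0.5675, 0.1076, 0.0921]
tool_rot: [0.0, 0.999, -0.044, -0.0]
contact_force: [-0.2, -0.2, -1.5]
gripper_width: 0.328
grasp_force: 59.5
```

```bash
python3 pose.py .582 .106 .045 .1 -.09
```

```text
[0.5675 0.1076 0.0921] [-0.2 -0.2 -1.5] 59.5
```

Emit:
play_rows:
  linear:
    - [0, 0, -0.0015]
    - [0, 0, -0.0015]
    - [0, 0, 0]
    - [0, 0, 0]
  turn: [0, 0, 0, 0]

```text
time: 56.7
tool_pos: [0.5675, 0.1076, 0.0891]
tool_rot: [0.0, 0.999, -0.044, -0.0]
contact_force: [-0.5, 0.4, -1.7]
gripper_width: 0.326
grasp_force: 59.5
```

```bash
python3 pose.py .582 .106 .045 .1 -.09
```

```text
[0.5675 0.1076 0.0891] [-0.5  0.4 -1.7] 59.5
[ 0.5828  0.106   0.0451  0.0839 -0.0875] IoU 0.995 {'P': array([0.6275, 0.1021, 0.0488]), 'lip': array([0.6333, 0.1016, 0.0393]), 'low': array([0.5282, 0.1108, 0.0404]), 'cap': array([0.5825, 0.106 , 0.1083])}
```

Emit:
play_rows:
  linear:
    - [0, 0, -0.001]
    - [0, 0, -0.002]
    - [0, 0, 0]
  turn: [0, 0, 0]
  hand: 0.0299

```text
time: 57.18
tool_pos: [0.5682, 0.1076, 0.0867]
tool_rot: [-0.0, 0.999, -0.044, 0.001]
contact_force: [1.0, 0.7, 0.3]
gripper_width: 0.351
grasp_force: 2.7
```

Emit:
play_rows:
  linear:
    - [0, 0, 0]
    - [0, 0, 0]
    - [0, 0, 0]
  turn: [0, 0, 0]
  hand: 0.045

```text
time: 57.55
tool_pos: [0.5673, 0.1077, 0.086]
tool_rot: [0.0, 0.999, -0.044, -0.0]
contact_force: [0.6, -0.1, 0.1]
gripper_width: 0.523
grasp_force: 0.0
```

```bash
python3 pose.py .582 .106 .04 .02 -.09
```

```text
[0.5673 0.1077 0.086 ] [ 0.6 -0.1  0.1] 0.0
[ 0.5815  0.1061  0.0389  0.0026 -0.0864] IoU 0.995 {'P': array([0.6263, 0.1022, 0.039 ]), 'lip': array([0.6313, 0.1018, 0.029 ]), 'low': array([0.5267, 0.1109, 0.0388]), 'cap': array([0.5863, 0.1057, 0.1019])}
```

Emit:
play_rows:
  linear:
    - [0, 0, 0.03]
    - [0, 0, 0.05]
    - [0, 0, 0.05]
    - [-0.01, 0.02, 0.05]
    - [-0.02, 0.03, 0]
    - [-0.02, 0.03, 0]
    - [0, 0, 0]
    - [0, 0, 0]
  turn: [0, 0, 0, 0, 0, 0, 0, 0]
  hand: 0

```text
time: 58.65
tool_pos: [0.5176, 0.1874, 0.2661]
tool_rot: [0.0, 0.999, -0.044, 0.0]
contact_force: [0.5, 0.0, -1.3]
gripper_width: -0.004
grasp_force: 0.0
```

Run:
```python
from h import *
a=grab_frame("wrist");c=cam("wrist");b=grab_frame("scene")
save(np.hstack([cv2.resize(a[0:260,60:460],(500,325)),cv2.resize(b[120:240,190:300+10],(300,325))]),"s2")
for n in("wrist","scene"):
  for q in trace(n,"offcut_0")[:5]: print(n,round(q["p"],2),q["location"],at(cam(n),q["location"],.02).round(3))
  for q in trace(n,"lever_0")[:4]: print(n,"lever",round(q["p"],2),q["location"],int(q["region"].sum()))
for q in trace("wrist","keeper_handle")[:3]: 
   ys,xs=np.where(q["region"]);print("kh",round(q["p"],2),q["location"],xs.min(),xs.max(),ys.min(),ys.max())
hsv=cv2.cvtColor(a,cv2.COLOR_RGB2HSV);m=(((hsv[...,0]<6)|(hsv[...,0]>174))&(hsv[...,1]>180)&(hsv[...,2]>90)).astype(np.uint8)
k,l,st,ce=cv2.connectedComponentsWithStats(m)
for i in range(1,k):
    if st[i,4]>20: print("red",st[i],ce[i].round(1),at(c,ce[i],.115).round(4))
print(state()["tool_pos"])
```

```text
wrist 0.81 [281.6, 233.3] [[0.409 0.159 0.02 ]]
wrist 0.73 [440.1, 209.0] [[ 0.423 -0.051  0.02 ]]
wrist 0.71 [377.5, 210.2] [[0.429 0.034 0.02 ]]
wrist 0.33 [210.5, 89.5] [[0.596 0.229 0.02 ]]
wrist lever 0.88 [242.3, 26.4] 362
wrist lever 0.72 [319.7, 23.5] 222
wrist lever 0.68 [161.5, 34.9] 455
wrist lever 0.39 [243.2, 93.0] 6547
scene 0.83 [345.7, 216.6] [[0.777 0.149 0.02 ]]
scene 0.82 [199.8, 169.1] [[0.426 0.037 0.02 ]]
scene 0.57 [176.2, 187.1] [[ 0.416 -0.038  0.02 ]]
scene 0.49 [224.6, 130.1] [[0.395 0.17  0.02 ]]
scene lever 0.55 [332.0, 154.0] 72
scene lever 0.41 [309.9, 177.9] 24
kh 0.7 [214.8, 186.0] 80 393 161 229
red [155  14  15  36 383] [162.8  31.4] [[0.6453 0.2525 0.115 ]]
red [236  14   8  12  31] [239.1  18.6] [[0.649  0.1871 0.115 ]]
red [ 81 211  18  18 229] [ 88.8 219.6] [[0.4829 0.3536 0.115 ]]
[0.51774791 0.18717439 0.26601336]
```

View pics/s2.png

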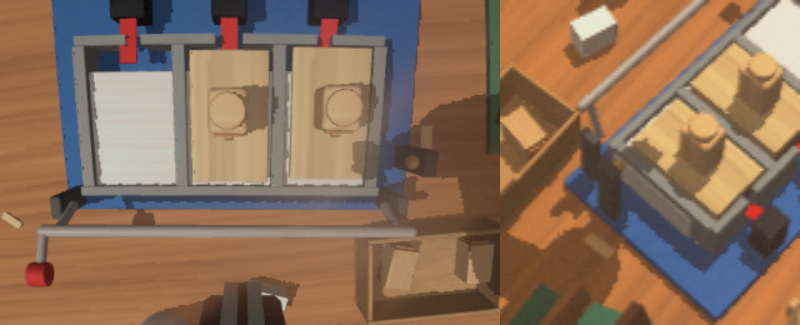

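Emit:
play_rows:
  linear:
    - [-0.021, 0.056, 0]
    - [-0.021, 0.056, 0]
    - [-0.021, 0.056, 0]
    - [0, 0, -0.03]
    - [0, 0, -0.05]
    - [0, 0, -0.045]
    - [0, 0, -0.03]
    - [0, 0, 0]
  turn: [0, 0, 0, 0, 0, 0, 0, 0]
  hand: 0

```text
time: 60.0
tool_pos: [0.4526, 0.3543, 0.1079]
tool_rot: [0.002, 0.999, -0.044, -0.003]
contact_force: [0.8, 0.0, -0.2]
gripper_width: -0.003
grasp_force: 0.0
```

Emit:
play_rows:
  linear:
    - [0, 0, 0]
    - [0, 0, 0]
  turn: [0, 0]

```text
time: 60.25
tool_pos: [0.4559, 0.3564, 0.1136]
tool_rot: [-0.001, 0.999, -0.044, 0.002]
contact_force: [0.4, -0.6, -0.5]
gripper_width: -0.003
grasp_force: 0.0
```

Run:
```python
from h import *
s=state();p=s["tool_pos"];d=p[:2]-[.5876,.1906];t=.089
print(p.round(4),"frame",round(d[0]*np.cos(t)-d[1]*np.sin(t),4),round(d[0]*np.sin(t)+d[1]*np.cos(t),4),s["contact_force"])
```

```text
[0.4559 0.3564 0.1136] frame -0.1459 0.1534 [ 0.42252376 -0.62629307 -0.54086261]
```

Emit:
play_rows:
  linear:
    - [0.005, 0, -0.005]
    - [0.0125, -0.0011, 0]
    - [0.0125, -0.0011, 0]
    - [0.0125, -0.0011, 0]
    - [0.0125, -0.0011, 0]
    - [0.0125, -0.0011, 0]
    - [0.0125, -0.0011, 0]
    - [0.0125, -0.0011, 0]
  turn: [0, 0, 0, 0, 0, 0, 0, 0]

```text
time: 61.25
tool_pos: [0.5473, 0.3476, 0.1053]
tool_rot: [0.0, 0.999, -0.044, -0.001]
contact_force: [-2.1, 1.2, -1.3]
gripper_width: -0.0
grasp_force: 1.1
```

Emit:
play_rows:
  linear:
    - [0, 0, 0]
    - [0, 0, 0]
    - [0, 0, 0]
  turn: [0, 0, 0]

```text
time: 61.62
tool_pos: [0.547, 0.3481, 0.1066]
tool_rot: [-0.0, 0.999, -0.044, 0.0]
contact_force: [-0.5, 0.5, -1.0]
gripper_width: 0.0
grasp_force: 0.0
```

Emit:
play_rows:
  linear:
    - [-0.015, 0, 0]
    - [0, 0, 0.04]
    - [0, 0, 0.06]
    - [-0.02, -0.04, 0.05]
    - [-0.03, -0.04, 0]
    - [0, 0, 0]
    - [0, 0, 0]
  turn: [0, 0, 0, 0, 0, 0, 0]

```text
time: 62.5
tool_pos: [0.4828, 0.2709, 0.2527]
tool_rot: [-0.0, 0.999, -0.044, 0.0]
contact_force: [0.2, -0.2, -0.1]
gripper_width: -0.003
grasp_force: 0.0
```

```bash
cat > kh.py <<'E'
from h import *
from scipy.optimize import least_squares
def f2w(x,y,z): t=-.089; return np.array([.5876+x*np.cos(t)-y*np.sin(t),.1906+x*np.sin(t)+y*np.cos(t),z])
ob=[]
for n in("wrist","scene","top"):
    a=grab_frame(n);c=cam(n);hsv=cv2.cvtColor(a,cv2.COLOR_RGB2HSV);m=(((hsv[...,0]<7)|(hsv[...,0]>173))&(hsv[...,1]>170)&(hsv[...,2]>80)).astype(np.uint8)
    k,l,st,ce=cv2.connectedComponentsWithStats(m); e=proj(c,f2w(-.03,.152,.11))[0]
    o=[(np.linalg.norm(ce[i]-e),ce[i],st[i,4]) for i in range(1,k) if st[i,4]>12]
    o=[q for q in o if q[0]<60]
    if o: q=min(o,key=lambda q:q[0]);ob.append((c,q[1]));print(n,q[1].round(1),q[2])
r=least_squares(lambda v:np.concatenate([proj(c,f2w(-.075+.0696*np.cos(v[0]+.367),v[1],.059+.0696*np.sin(v[0]+.367)))[0]-q for c,q in ob]),[.5,.152])
th=r.x[0]; print("theta",r.x.round(4),r.fun.round(1),"handle",f2w(-.075+.0696*np.cos(th+.367),r.x[1],.059+.0696*np.sin(th+.367)).round(4),state()["tool_pos"].round(4))
E
python3 kh.py
```

```text
wrist [155.4  81.7] 481
scene [324.1  96.9] 57
top [130.7 179.6] 28
theta [0.53  0.153] [ 0.1 -0.3 -0.   0.6 -0.8  1.5] handle [0.5697 0.3458 0.1134] [0.4835 0.2714 0.2525]
```

Emit:
play_rows:
  linear:
    - [0.03, 0.025, 0]
    - [0.03, 0.025, 0]
    - [0.031, 0.0244, 0]
    - [0, 0, -0.04]
    - [0, 0, -0.04]
    - [0, 0, -0.03]
    - [0, 0, 0]
    - [0, 0, 0]
  turn: [0, 0, 0, 0, 0, 0, 0, 0]

```text
time: 63.65
tool_pos: [0.5752, 0.3458, 0.1439]
tool_rot: [-0.0, 0.999, -0.044, 0.001]
contact_force: [0.1, 0.7, 1.9]
gripper_width: -0.0
grasp_force: 0.0
```

Emit:
play_rows:
  linear:
    - [0, 0, -0.005]
    - [0.001, 0, -0.005]
    - [0.003, 0, -0.005]
    - [0.003, 0, -0.005]
    - [0.003, 0, -0.005]
    - [0.003, 0, -0.004]
    - [0.003, 0, -0.004]
    - [0, 0, 0]
  turn: [0, 0, 0, 0, 0, 0, 0, 0]

```text
time: 64.65
tool_pos: [0.5928, 0.3444, 0.1122]
tool_rot: [0.0, 0.999, -0.044, 0.002]
contact_force: [2.7, -3.3, 7.2]
gripper_width: -0.002
grasp_force: 3.9
```

Emit:
play_rows:
  linear:
    - [0.002, 0, -0.003]
    - [0, 0, 0]
    - [0, 0, 0]
  turn: [0, 0, 0]

```text
time: 65.03
tool_pos: [0.5952, 0.3443, 0.1093]
tool_rot: [0.0, 0.999, -0.044, 0.003]
contact_force: [4.7, -4.8, 6.5]
gripper_width: -0.002
grasp_force: 4.0
```

Emit:
play_rows:
  linear:
    - [-0.005, 0.001, 0]
    - [0, 0, -0.003]
    - [0, 0, -0.003]
    - [0, 0, -0.003]
    - [0, 0, -0.003]
    - [0, 0, -0.003]
    - [0, 0, 0]
    - [0, 0, 0]
  turn: [0, 0, 0, 0, 0, 0, 0, 0]

```text
time: 66.03
tool_pos: [0.6003, 0.3441, 0.1013]
tool_rot: [-0.001, 0.999, -0.045, 0.015]
contact_force: [22.1, -10.8, 13.2]
gripper_width: 0.004
grasp_force: 12.4
```

Emit:
play_rows:
  linear:
    - [0, 0, -0.002]
    - [0, 0, -0.002]
    - [0, 0, 0]
  turn: [0, 0, 0]

```text
time: 66.4
tool_pos: [0.6018, 0.344, 0.0987]
tool_rot: [-0.001, 0.999, -0.045, 0.017]
contact_force: [24.1, -11.6, 15.7]
gripper_width: 0.003
grasp_force: 14.1
```

Emit:
play_rows:
  linear:
    - [0, 0, 0.02]
    - [0, 0, 0.03]
    - [-0.04, -0.03, 0.05]
    - [-0.04, -0.04, 0.04]
    - [0, 0, 0]
    - [0, 0, 0]
  turn: [0, 0, 0, 0, 0, 0]

```text
time: 67.15
tool_pos: [0.5155, 0.2837, 0.217]
tool_rot: [-0.0, 0.999, -0.044, -0.001]
contact_force: [0.0, -0.7, 0.2]
gripper_width: 0.004
grasp_force: 0.0
```

```bash
python3 kh.py
```

```text
wrist [170.6  95.7] 491
scene [328.6 107.7] 52
top [135.2 173.5] 13
theta [0.0908 0.1524] [ 0.3 -0.3 -0.1  0.5 -1.7  1.7] handle [0.5886 0.3435 0.0898] [0.5155 0.2838 0.2156]
```

Emit:
play_rows:
  linear:
    - [0.025, 0.02, 0]
    - [0.025, 0.02, 0]
    - [0.0215, 0.0195, -0.02]
    - [0, 0, -0.04]
    - [0, 0, -0.035]
    - [0, 0, 0]
    - [0, 0, 0]
  turn: [0, 0, 0, 0, 0, 0, 0]

```text
time: 68.18
tool_pos: [0.588, 0.3434, 0.1235]
tool_rot: [-0.0, 0.999, -0.044, 0.0]
contact_force: [0.7, -0.4, 0.6]
gripper_width: 0.001
grasp_force: 0.0
```

Emit:
play_rows:
  linear:
    - [0, 0, -0.006]
    - [0, 0, -0.004]
    - [0, 0, -0.004]
    - [0, 0, -0.003]
    - [0, 0, -0.003]
    - [0, 0, 0]
    - [0, 0, 0]
  turn: [0, 0, 0, 0, 0, 0, 0]

```text
time: 69.05
tool_pos: [0.5875, 0.343, 0.1031]
tool_rot: [-0.0, 0.999, -0.044, 0.0]
contact_force: [0.1, 0.6, -0.4]
gripper_width: 0.004
grasp_force: 0.0
```

Emit:
play_rows:
  linear:
    - [0, 0, -0.003]
    - [0, 0, 0]
    - [0, 0, 0]
  turn: [0, 0, 0]

```text
time: 69.42
tool_pos: [0.5874, 0.343, 0.0999]
tool_rot: [0.0, 0.999, -0.044, -0.0]
contact_force: [-0.0, 0.1, -0.7]
gripper_width: 0.001
grasp_force: 0.0
```

Emit:
play_rows:
  linear:
    - [0, 0, -0.002]
    - [0, 0, 0]
    - [0, 0, 0]
  turn: [0, 0, 0]

```text
time: 69.8
tool_pos: [0.5874, 0.343, 0.098]
tool_rot: [0.0, 0.999, -0.044, -0.0]
contact_force: [0.1, -0.1, 0.2]
gripper_width: -0.004
grasp_force: 0.0
```

Emit:
play_rows:
  linear:
    - [0, 0, -0.002]
    - [0, 0, 0]
    - [0, 0, 0]
  turn: [0, 0, 0]

```text
time: 70.18
tool_pos: [0.5874, 0.343, 0.096]
tool_rot: [0.0, 0.999, -0.044, -0.0]
contact_force: [-0.7, 0.4, 0.4]
gripper_width: 0.001
grasp_force: 0.0
```

Emit:
play_rows:
  linear:
    - [0, 0, -0.002]
    - [0, 0, 0]
    - [0, 0, 0]
  turn: [0, 0, 0]

```text
time: 70.55
tool_pos: [0.5875, 0.343, 0.0942]
tool_rot: [-0.0, 0.999, -0.044, 0.0]
contact_force: [0.6, 0.2, 0.1]
gripper_width: 0.0
grasp_force: 0.3
```

Emit:
play_rows:
  linear:
    - [0, 0, -0.002]
    - [0, 0, 0]
    - [0, 0, 0]
  turn: [0, 0, 0]

```text
time: 70.92
tool_pos: [0.5877, 0.3431, 0.0938]
tool_rot: [-0.0, 0.999, -0.044, 0.0]
contact_force: [-1.8, -1.1, 7.0]
gripper_width: 0.001
grasp_force: 3.5
```

Emit:
play_rows:
  linear:
    - [0, 0, 0.02]
    - [0, 0, 0.04]
    - [0, 0, 0.05]
    - [-0.03, -0.05, 0.05]
    - [-0.03, -0.05, 0.03]
    - [-0.01, -0.04, 0]
    - [0, 0, 0]
    - [0, 0, 0]
  turn: [0, 0, 0, 0, 0, 0, 0, 0]

```text
time: 71.92
tool_pos: [0.5244, 0.2149, 0.2717]
tool_rot: [-0.0, 0.999, -0.044, 0.0]
contact_force: [-0.1, 0.2, 0.0]
gripper_width: -0.005
grasp_force: 0.0
```

```bash
python3 kh.py
python3 - <<'E'
from h import *
a=grab_frame("wrist");b=grab_frame("scene")
save(np.hstack([cv2.resize(a[0:260,60:460],(500,325)),cv2.resize(b[80:240,170:350],(300,325))]),"s3")
for q in trace("wrist","offcut_0")[:4]: print(round(q["p"],2),q["location"],at(cam("wrist"),q["location"],.02).round(3))
E
```

```text
wrist [119.4 109.3] 311
scene [329.1 109.9] 55
top [164.1 151.3] 49
theta [-0.0759  0.1467] [  8.4  -2.2  -1.4   3.3 -27.3  23. ] handle [0.5923 0.3375 0.079 ] [0.5245 0.2154 0.271 ]
0.92 [295.3, 238.7] [[0.404 0.17  0.02 ]]
0.81 [456.3, 210.9] [[ 0.423 -0.049  0.02 ]]
0.76 [396.3, 214.7] [[0.425 0.035 0.02 ]]
```

View pics/s3.png

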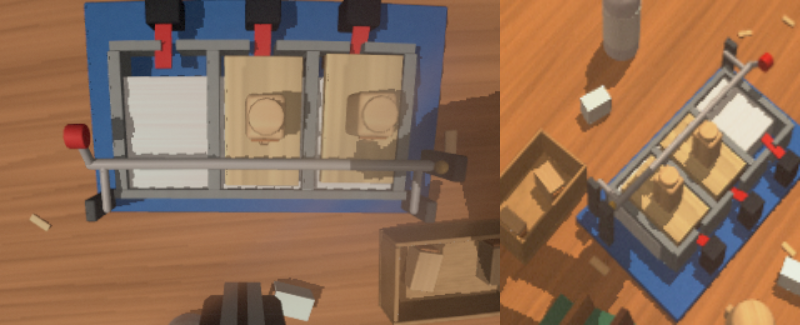

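The picture shows the bar level over both boards and under the plunger, with the handle at (76,137). Both boards are seated with their levers pressed, and both offcuts are in the box. The white blocks and bystanders are untouched.

```bash
python3 -c "
from plant import *
print(job_done())"
```

```text
the job is handed in; nothing more can be done
None
```

The job is handed in, with no verdict shown: keeper shut, both blanks flat in bays 0 and 1 with levers looking pressed in the last picture, both offcuts in the scrap box, and the glue, pot and bust untouched.

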